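# Hang the desk shelf on its slotted stand and set out the desk things on it

### The job

Hang the little hook-on shelf on the slotted stand: put both its claws through the slots of the two uprights, lower it so that they hook in, and press its rear edge down until the spring latch snaps out over the board. Then lay whichever of the charger, the stapler, the mouse and the small pot are on the desk inside their own drawn outlines on the shelf, each the right way up and lined up with its outline. Leave the clip tin and the large round balm pot where they are.

Things in the scene. Friction and masses are not known exactly. Their poses are not given: they have to be found in the camera images.
- stand: Fixed stand, 300 mm wide (y), 113 mm high, two uprights 40 mm wide at y = +-110 mm, low friction. Origin on the desk, half-way between the uprights in the plane of their front faces; +x points to its back (the shelf hangs on the -x side), z up. A 44 mm wide latch housing mid-way, 6 mm behind the front plane, top at z = 105 mm (tab on it to 111). Foot plate 8 mm thick from x = 5 to 90 mm.
- slot_left (a point): Centre of the slot in the stand's +y upright, in the front plane, 78 mm above the desk. The slot is 14 mm wide (y) and 46 mm high (z, 55 to 101 mm above the desk), through a front wall 5 mm thick, open behind. Axes as stand.
- slot_right (a point): The same, of the -y upright.
- latch (a joint): Spring latch mid-stand (m): 0 = out, 3.5 mm proud of the front plane; grows to 0.009 pushed back. 24 mm wide, bevelled on top (80 to 71 mm above the desk), flat below (68.5 mm). The lowered board rests on the bevel 6 to 14 mm above home, claws hooked; passing takes about 10 N down near the rear edge, shelf weight included (weight alone won't). With the board home it snaps back to 0 above it.
- rib (a point): Centre of the grip rib on the loose shelf (0.25 kg): upright wooden rib 76 mm long (x), 10 mm thick (y), 42 mm high, standing on the board; grip across the 10 mm. x to the shelf's rear (claw side), y along its width, z up. The point is 21 mm above the board's top, 76 mm above the shelf's underside (the desk at the start). Fully home it is at x = -82, y = 0, z = 88 mm in stand.
- press_spot (a point): Where to press: on the board's top, mid-width, 17 mm before its rear edge, 27 mm behind the rib's end. Axes as rib. Board 340 mm wide, 150 mm deep (82 mm behind, 68 mm before the rib's centre), 5 mm thick; rim 5 mm high at front and sides; a steel tongue juts 4 mm behind the rear edge here. Two 50 mm high metal cheeks beneath at y = +-110 mm, with 1.5 mm rubber pads at the rear near the foot.
- claw_left (a point): Middle of the height of the shelf's claw at y = +110 mm, 7 mm behind the rear plane of the shelf, which bears on the uprights' front faces; 37 mm below rib. It is 6 mm thick (y), 29 mm high and reaches 14 mm behind the rear plane: a 10 mm high stem whose end turns down as a lip 18 mm long. Level with the centre of its slot, it passes with 8 mm to spare above and below. Axes as rib.
- claw_right (a point): The same, of the claw at y = -110 mm.
- charger_spot (a point): Centre of the square outline (69 x 68 mm) drawn on the top of the shelf board, 47 mm to +y of the rib; on the board's surface; axes as rib.
- stapler_spot (a point): Centre of the long narrow outline (142 mm along x, 46 mm along y) on the shelf board, 130 mm to +y of the rib; on the board's surface; axes as rib. The stapler lies along x, its nose either way.
- mouse_spot (a point): Centre of the long round-ended outline (126 mm along x, 70 mm along y) on the shelf board, 131 mm to -y of the rib; on the board's surface; axes as rib. The mouse lies along x, either way round.
- charger_mid (a point): Centre of the white charger block, 59 x 58 x 28 mm (x, y, z), half-way up; loose, 0.12 kg; may be absent.
- stapler_mid (a point): Centre of the stapler, 135 mm long (x), 34 mm wide (y) at its foot, 48 mm high, half-way up; its upper arm, fixed to it, is 16 mm wide from 28 to 48 mm above its foot and 12 mm wide below that; the foot is 6 mm thick; loose, 0.22 kg; may be absent.
- mouse_mid (a point): Centre of the low white mouse, 114 mm long (x), 57 mm wide (y), 22 mm high, half-way up; loose, 0.1 kg; may be absent.
- clip_tin: Bystander: round tin, 68 mm across, 24 mm high; origin at the centre of its underside. Leave it.
- balm: Bystander: large round pot, 90 mm across, 32 mm high; origin at the centre of its underside. Leave it.
- small_pot_spot (a point): Centre of the round outline (72 mm across) on the shelf board, 43 mm to -y of the rib; on the board's surface; axes as rib.
- small_pot_mid (a point): Centre of the small round pot, 62 mm across, 35 mm high, half-way up; loose, 0.07 kg, lid fixed; may be absent.

How it is judged:
On the way:
1. the shelf hangs home on both uprights with the latch snapped out over it (x of rib in the frame of stand between -0.088 and -0.077 m and y of rib in the frame of stand between -0.007 and 0.007 m and z of rib in the frame of stand between 0.083 and 0.0905 m and angle between rib's own z axis and vertical below 0.09 rad and angle between the x axis of rib and the x axis of stand, either way round below 0.1 rad and value of joint latch below 0.0015 m), for 0.2 s.
At the end, for the whole second after the job is handed in: Shelf home on the stand (5 to 7 mm, level to 5 degrees), latch out over its board (below 1.5 mm); every item present upright on the board, within 12 mm of the centre of its own outline and 0.2 rad of its direction (charger: or a quarter turn; pot: any) (all of step 1 and horizontal distance between charger_mid and charger_spot below 0.012 m and z of charger_mid in the frame of charger_spot between 0.008 and 0.02 m and angle between each of charger_mid, stapler_mid, mouse_mid, small_pot_mid's own z axis and vertical below 0.15 rad and (angle between the x axis of charger_mid and the x axis of charger_spot, either way round below 0.2 rad or angle between the x axis of charger_mid and the y axis of charger_spot, either way round below 0.2 rad) and horizontal distance between stapler_mid and stapler_spot below 0.012 m and z of stapler_mid in the frame of stapler_spot between 0.018 and 0.03 m and angle between the x axis of stapler_mid and the x axis of stapler_spot, either way round below 0.2 rad and horizontal distance between mouse_mid and mouse_spot below 0.012 m and z of mouse_mid in the frame of mouse_spot between 0.005 and 0.017 m and angle between the x axis of mouse_mid and the x axis of mouse_spot, either way round below 0.2 rad and horizontal distance between small_pot_mid and small_pot_spot below 0.012 m and z of small_pot_mid in the frame of small_pot_spot between 0.0115 and 0.0235 m); the robot touches nothing.
It fails at once if the clip tin is shoved more than 30 mm (distance of clip_tin from where it was at the start of the episode above 0.03 m).
It fails at once if the balm is shoved more than 30 mm (distance of balm from where it was at the start of the episode above 0.03 m).
Of charger, stapler, mouse, small_pot only 3 to 4 are there at a start; the rules pass over those that are not, and their reading is None.
At some moment in a run one of charger, stapler, small_pot may be knocked a few centimetres aside while the robot is not near it.
Once in a run the grip may slacken for a moment while it holds something.
It also fails if it takes over 210 s, if anything falls off the work surface, if the arm or the gripper's body presses on something with over 40 N, if the wrist force passes 120 N, or if a joint passes its speed limit or range.

### The arm

A 6-joint arm with a two-finger parallel gripper is mounted at the origin on a cart in front of the work surface, level with it; the furniture and walls round the work are solid. World frame = base frame: x ahead of the robot, y to its left, z up, the work surface at z = 0. Lengths are in m, angles in rad, forces in N, time in s.
With the tool pointing down it reaches from about 0.4 to 0.825 m from the base axis. Payload 7 kg.
Tool frame: the origin (TCP) lies midway between the tips of the shut fingers; the grasp point (between the pads) lies 19 mm behind it (r.hold_point_z is the distance from the TCP to the grasp point, in m); z points along the fingers, y is the line along which they close (so a half turn about z gives the same grasp; the last joint's range is limited). The gripper opens to 85 mm and grips with 20 to 120 N. Pads are 22 mm wide; open, the fingers measure 114 mm over their backs; the gripper's body (76 mm by 85 mm) begins 54 mm behind the grasp point. The pads swing forward as they close: fully open they stand 13 mm farther back than shut.
Start: joints at [1.608, 0.359, 0.012, 0, -1.224, -0.288], TCP at [0.168, 0.654, 0.231] pointing down, gripper open.
Joint ranges: [-3.07, 3.07], [-1.43, 2.12], [-1.02, 1.25], [-3.03, 1.67], [-3.05, -0], [-3.03, 3.03]. Speed limits (rad/s): [2.39, 2.39, 3.01, 3.14, 3.14, 3.14].

### API

Orientations are given as a unit quaternion [x, y, z, w].
In Python, from bench import r gives the robot as it stands.
- The arm moves only by the shell command python3 -m inch 'ROWS' [FORCE]. ROWS is JSON, a list of rows, each a list of 7 numbers: the shift along the tool's x, y, z in mm, then the turn, a rotation vector about the tool's x, y, z in rad, then the finger opening in mm, from 0 to 85.4. A call has 1 to 10 rows; each row is the pose to reach, as a shift and turn from the pose commanded when the call began, along the tool's axes at that moment; what a row does not reach only later rows make up. A row lasts 1/12 s, in which the tool goes at most 41.7 mm and 7.16 degrees, less where a joint would pass 70% of its speed; a pose out of reach is approached as far as the arm can. A call with a gripper value outside its range is refused whole. The fingers move at their own pace and stop on an object; FORCE is the grip in N (left out, the last holds). Time passes only in rows, so rows that repeat a pose let the fingers close. It gives the time, the measured TCP pose, the force, the opening and the grip force at its end, in the units of the state.
- r.get_obs(): the state, without advancing time (a new reading comes with each control period).
- r.snapshot(name): name is "side" or "top" or "wrist"; returns a dict with "color" (384x512x3 uint8, blue, green, red), "K" (3x3 intrinsics, pixels), "k1" (the pictures are not rectified: a ray, as slopes to the right and down, at radius r is drawn at 1 + k1 r^2 times it, then the intrinsics apply), "extrinsics" (4x4, takes a point from world to camera coordinates); the wrist camera has in their place "hand_eye" (4x4, takes a point from camera to tool coordinates, whose origin is the TCP and whose axes are the flange's). Camera axes: x right, y down, z forward; pixel columns grow to the right and rows downward; lengths in m; the calibration is good to about 2 mm. A picture is of the moment at which its call begins: read the wrist's pose just before it. There is no depth.
- r.hand_in(): hands the job in; it is judged then, once.
The state is a dict: "time_s": time; "joints": joint angles; "joint_velocities": joint speeds; "joint_efforts": joint torques, N m; "tool_pos": TCP position; "orientation": TCP orientation; "wrist_force": force on the tool from outside, world axes, zero at the start; "ft_torque": the same for the moment, N m; "grip_width": opening from 0.0 (shut) to 1.0 (fully open); "grasp_force": force on a finger pad.
Only numpy, scipy, OpenCV 4.12 (cv2) and the standard library are available. Lean on these libraries where they do the work, as an engineer would, in place of code of your own. Each camera call takes 0.05 s, during which the arm holds its last target. There are 200 camera calls.

## Working session

There is one attempt and no reset: what is moved stays moved. The work goes in short steps, Python scripts to look and compute and a shell command to move; the robot and the scene stay as the last step left them, time stands still between calls to the robot, and variables do not carry over. Pictures are saved under pics/ and viewed, at most 14 in all, crops included, and the job is handed in when it is done.

```bash
ls; mkdir -p pics; cat > h.py <<'E'
import numpy as np, cv2
from bench import r
from scipy.spatial.transform import Rotation as R
def snap(n,f=None):
    o=r.get_obs(); s=r.snapshot(n)
    if 'hand_eye' in s and n=='wrist':
        T=np.eye(4);T[:3,:3]=R.from_quat(o['orientation']).as_matrix();T[:3,3]=o['tool_pos']
        s['cw']=T@np.array(s['hand_eye'])
    else: s['cw']=np.linalg.inv(np.array(s['extrinsics']))
    if f: cv2.imwrite('pics/'+f,s['color'])
    return s
def ray(s,uv):
    K=np.array(s['K']);k=s['k1']
    d=(np.array(uv,float)-K[:2,2])/[K[0,0],K[1,1]]
    rd=np.linalg.norm(d);q=rd
    for _ in range(30): q=rd/(1+k*q*q)
    d=d*(q/rd if rd>0 else 1)
    return s['cw'][:3,3], s['cw'][:3,:3]@np.array([d[0],d[1],1])
def onz(s,uv,z):
    o,d=ray(s,uv); return o+d*(z-o[2])/d[2]
def proj(s,p):
    c=np.linalg.inv(s['cw'])@np.append(p,1);a=c[:2]/c[2];a=a*(1+s['k1']*(a@a));K=np.array(s['K'])
    return a*[K[0,0],K[1,1]]+K[:2,2]
def tool():
    o=r.get_obs();return np.array(o['tool_pos']),R.from_quat(o['orientation'])
def go(p,yaw=None):
    """mm shift in tool axes to bring TCP to world p, rotvec to make tool vertical w/ tool y at yaw (mod pi)"""
    t,q=tool(); sh=q.inv().apply(np.array(p)-t)*1000
    out=None
    if yaw is not None:
        c=[]
        for a in (yaw,yaw+np.pi):
            y=np.array([np.cos(a),np.sin(a),0]);z=np.array([0,0,-1.]);x=np.cross(y,z)
            c.append((q.inv()*R.from_matrix(np.c_[x,y,z])).as_rotvec())
        out=min(c,key=np.linalg.norm).round(4)
    print('shift',sh.round(1),'turn',out); 
E
python3 - <<'E'
from h import *
for n in('top','side','wrist'):
    s=snap(n,n+'0.png');print(n,s['cw'].round(3).tolist(),s['K'],s['k1'])
print(r.get_obs())
E
```

```text
pics
top [[-0.011, -0.972, 0.236, 0.28], [-1.0, 0.012, 0.004, 0.143], [-0.007, -0.236, -0.972, 1.008], [0.0, 0.0, 0.0, 1.0]] [[353.46515046   0.         258.69859197]
 [  0.         353.46515046 186.81033428]
 [  0.           0.           1.        ]] -0.07402907557491585
side [[0.906, -0.277, 0.319, 0.021], [-0.422, -0.626, 0.655, -0.779], [0.018, -0.729, -0.685, 1.032], [0.0, 0.0, 0.0, 1.0]] [[404.95385558   0.         257.10580847]
 [  0.         404.95385558 199.11479076]
 [  0.           0.           1.        ]] 0.008628852993001004
wrist [[-0.248, -0.921, -0.299, 0.244], [-0.969, 0.237, 0.075, 0.634], [0.001, 0.309, -0.951, 0.373], [0.0, 0.0, 0.0, 1.0]] [[286.98937985   0.         258.68327938]
 [  0.         286.98937985 184.99922761]
 [  0.           0.           1.        ]] -0.04081203032206674
{'time_s': 0.15, 'joints': array([ 1.60810428e+00,  3.59205577e-01,  1.12773031e-02, -2.53169695e-04,
       -1.22410971e+00, -2.88143325e-01]), 'joint_velocities': array([ 0.00117036, -0.00295554,  0.00257333,  0.00142921, -0.00045622,
       -0.00059378]), 'joint_efforts': array([-1.41329037e-03, -5.83878779e+01,  2.93650264e+01,  6.94046795e+00,
       -4.31437991e-03, -1.95825393e-06]), 'tool_pos': array([0.16745168, 0.65352295, 0.2305935 ]), 'orientation': array([ 9.92139917e-01, -1.25131870e-01, -1.68750152e-05,  6.31909721e-04]), 'wrist_force': array([ 0.20480253, -0.16858108, -0.15819393]), 'ft_torque': array([0.08682564, 0.00857577, 0.00797589]), 'grasp_force': 0.0, 'grip_width': 1.0027504095079927}
```

View pics/top0.png

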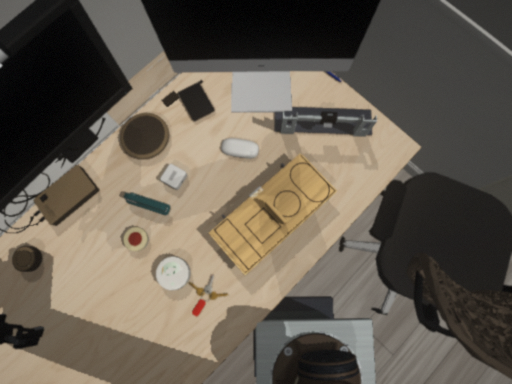

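View pics/side0.png

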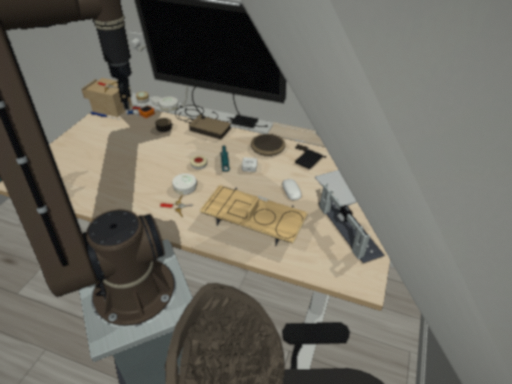

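The top view shows the stand at (325,122), shelf at (272,213), mouse (240,148), charger (172,176), stapler (145,203), white round pot (172,273) and small cream/red round thing (135,238). I'll zoom in to identify the round ones and get the stand and shelf details.

```bash
python3 - <<'E'
import cv2,numpy as np
t=cv2.imread('pics/top0.png');s=cv2.imread('pics/side0.png')
a=cv2.resize(t[90:300,100:200],None,fx=2.8,fy=2.8,interpolation=3)
b=cv2.resize(t[90:280,200:390],None,fx=2.6,fy=2.6,interpolation=3)
a=a[:588]; b=cv2.copyMakeBorder(b,0,588-b.shape[0],0,0,0)
cv2.imwrite('pics/c1.png',np.hstack([a,b]))
print(a.shape,b.shape)
cv2.imwrite('pics/c2.png',cv2.resize(s[120:280,130:390],None,fx=3,fy=3,interpolation=3))
E
```

```text
(588, 280, 3) (588, 494, 3)
```

View pics/c1.png

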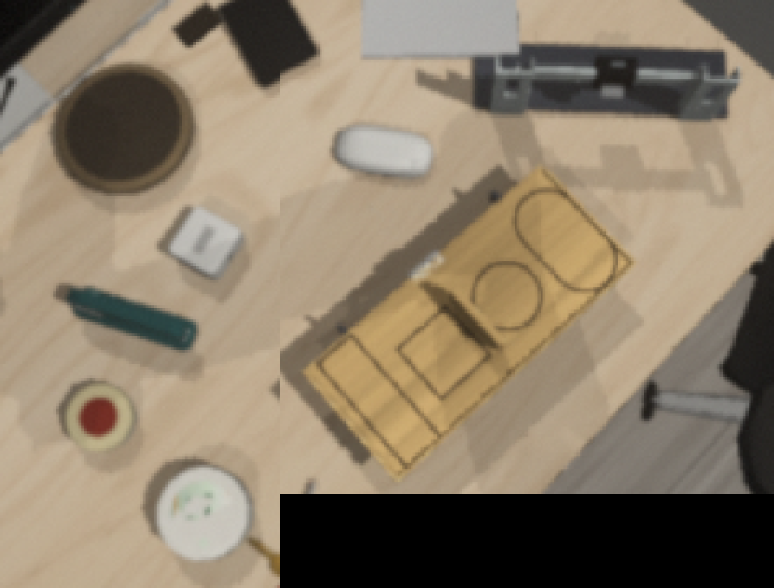

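View pics/c2.png

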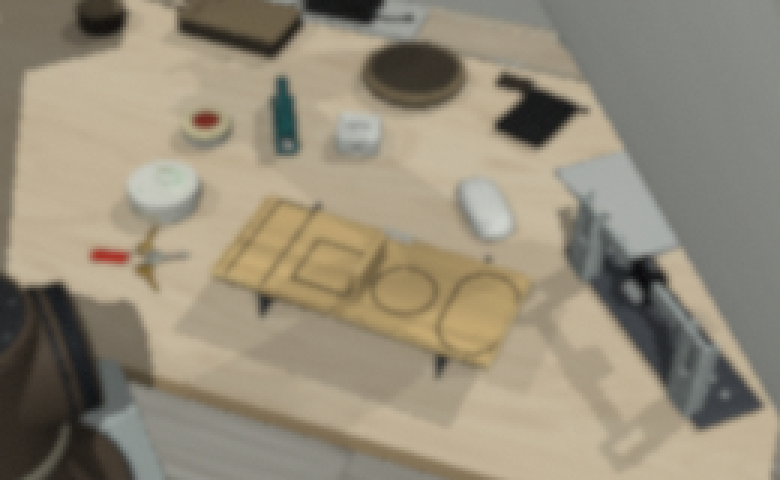

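Cream/red round item has ~70 mm diameter and looks low (likely the tin); the white is the balm (~95 mm). Shelf rear faces image upper-left; stand faces the robot. Now the numbers.

```bash
python3 - <<'E'
from h import *
s=snap('top');d=snap('side')
c=lambda X,Y:(200+(X-280)/2.6,90+Y/2.6)
e=lambda X,Y:(100+X/2.8,90+Y/2.8)
P=[onz(s,c(*q),.058) for q in((303,372),(545,168),(632,263),(398,478))]
for p in P:print('shelf',p.round(3))
rear=P[1]-P[0];print(np.linalg.norm(rear),np.linalg.norm(P[3]-P[0]),'yaw deg',np.degrees(np.arctan2(rear[1],rear[0]))+90)
for q in((497,110),(725,117),(728,52),(473,50)):print('foot',onz(s,c(*q),.008).round(3))
for n,q,z in(('mouse',(383,152),.015),):print(n,onz(s,c(*q),z).round(3))
for n,q,z in(('charger',(207,241),.028),('stapA',(65,293),.03),('stapB',(192,332),.048),('cream',(99,416),.024),('creamL',(64,416),.024),('creamR',(135,416),.024),('white',(203,512),.032),('plate',(125,128),.02),('wl',(157,512),.032),('wr',(250,512),.032)):print(n,onz(s,e(*q),z).round(3))
print('can top',onz(s,(26,258),.03).round(3))
# side view crop c2: px=130+X/3, 120+Y/3
f=lambda X,Y:(130+X/3,120+Y/3)
for n,q,z in(('cream',(206,121),.024),('cream35',(206,121),.035),('L',(182,125),.024),('R',(231,125),.024),('white',(164,180),.032),('can',(101,12),.03)):print('side',n,onz(d,f(*q),z).round(3))
E
```

```text
shelf [0.384 0.283 0.058]
shelf [0.603 0.024 0.058]
shelf [ 0.496 -0.064  0.058]
shelf [0.276 0.185 0.058]
0.33887882819017756 0.1458500616073488 yaw deg 40.19338461987245
foot [0.692 0.071 0.008]
foot [ 0.681 -0.196  0.008]
foot [ 0.764 -0.207  0.008]
foot [0.769 0.097 0.008]
mouse [0.639 0.203 0.015]
charger [0.553 0.393 0.028]
stapA [0.499 0.537 0.03 ]
stapB [0.454 0.398 0.048]
cream [0.374 0.495 0.024]
creamL [0.374 0.531 0.024]
creamR [0.374 0.458 0.024]
white [0.28  0.384 0.032]
plate [0.683 0.49  0.02 ]
wl [0.28  0.429 0.032]
wr [0.28  0.338 0.032]
can top [0.319 0.808 0.03 ]
side cream [0.371 0.487 0.024]
side cream35 [0.367 0.473 0.035]
side L [0.339 0.492 0.024]
side R [0.399 0.466 0.024]
side white [0.281 0.384 0.032]
side can [0.313 0.792 0.03 ]
```

View pics/wrist0.png

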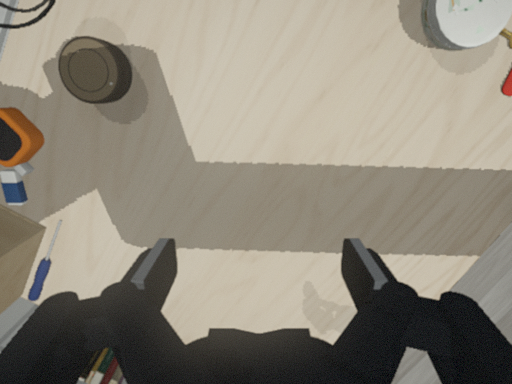

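A dark round lidded pot sits at (95,70) — could be the small pot; measure its diameter.

```bash
python3 - <<'E'
from h import *
s=snap('wrist')
im=s['color'][20:120,40:150]; m=(im.max(2)<95).astype(np.uint8)
n,l,st,c=cv2.connectedComponentsWithStats(m);i=1+st[1:,4].argmax();print(st[i],c[i]+[40,20])
cv2.imwrite('pics/pot.png',cv2.resize(s['color'][10:130,30:160],None,fx=5,fy=5,interpolation=3))
for z in(.035,.0):
  for q in((60,68),(120,68),(90,38),(90,104),(131,75),(110,103)):print(z,q,onz(s,q,z).round(4))
print(r.get_obs()['time_s'])
E
```

```text
[  19   17   74   67 3510] [96.46780627 72.83048433]
0.035 (60, 68) [0.3268 0.8431 0.035 ]
0.035 (120, 68) [0.3084 0.7767 0.035 ]
0.035 (90, 38) [0.3461 0.7973 0.035 ]
0.035 (90, 104) [0.2813 0.8256 0.035 ]
0.035 (131, 75) [0.2982 0.7674 0.035 ]
0.035 (110, 103) [0.2762 0.8024 0.035 ]
0.0 (60, 68) [0.3354 0.8647 0.    ]
0.0 (120, 68) [0.3151 0.7915 0.    ]
0.0 (90, 38) [0.3566 0.8142 0.    ]
0.0 (90, 104) [0.2852 0.8454 0.    ]
0.0 (131, 75) [0.3038 0.7812 0.    ]
0.0 (110, 103) [0.2795 0.8198 0.    ]
0.3
```

View pics/pot.png

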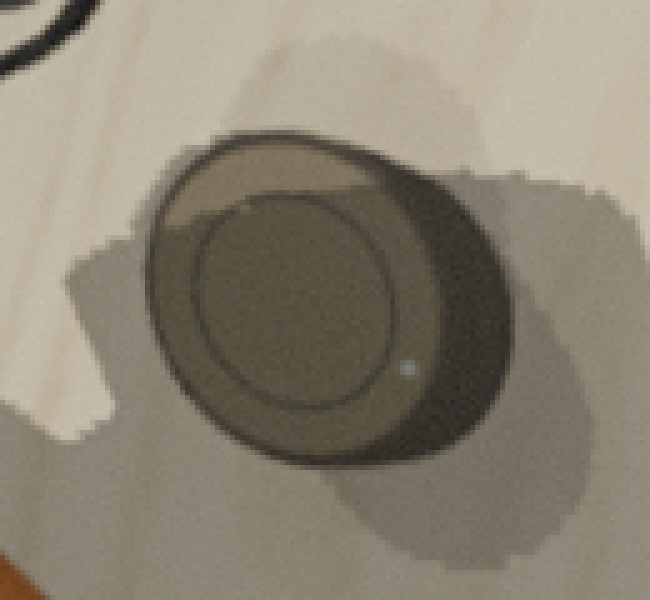

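Dark pot at (0.31,0.80): ~69 mm and out of reach, so scenery; small pot absent. Now go above the rib.

```bash
python3 - <<'E'
from h import *
go([.431,.1006,.25],np.radians(130.2)); 
E
```

```text
shift [392.5 470.4 -18.7] turn [ 6.000e-04  2.000e-04 -9.524e-01]
```

```bash
python3 -m inch '[[40,48,-2,0,0,-0.1,85],[80,96,-4,0,0,-0.2,85],[105,125,-6,0,0,-0.3,85],[130,155,-8,0,0,-0.4,85],[155,185,-10,0,0,-0.5,85],[180,215,-12,0,0,-0.6,85],[205,245,-14,0,0,-0.7,85],[230,275,-16,0,0,-0.8,85],[255,305,-18,0,0,-0.9,85],[280,335,-18,0,0,-0.95,85]]'; python3 - <<'E'
from h import *
go([.431,.1006,.25],np.radians(130.2)); print(r.get_obs()['joints'])
E
```

```text
time_s: 1.13
tool_pos: [0.3473, 0.2764, 0.2496]
orientation: [0.938, 0.345, 0.001, -0.0]
wrist_force: [1.3, 0.9, -0.1]
grip_width: 0.996
grasp_force: 0.0
shift [-50.2 188.1  -0.6] turn [-0.0004 -0.0013  0.0038]
[ 1.11921179e+00 -4.79640900e-02 -4.39403163e-01  1.69011147e-04
 -1.17796204e+00  1.15693331e+00]
```

```bash
python3 -m inch '[[-10,35,0,0,0,0,85],[-20,70,0,0,0,0,85],[-30,105,0,0,0,0,85],[-40,140,0,0,0,0,85],[-48,175,0,0,0,0,85],[-48,175,0,0,0,0,85],[-48,175,0,0,0,0,85]]'; python3 - <<'E'
from h import *
s=snap('wrist','w1.png')
go([.431,.1006,.25],np.radians(130.2))
E
```

```text
time_s: 1.72
tool_pos: [0.4232, 0.1115, 0.2489]
orientation: [0.94, 0.34, 0.0, -0.0]
wrist_force: [0.7, 0.3, -0.8]
grip_width: 0.993
grasp_force: 0.0
shift [-1.5 14.3 -1. ] turn [-0.0001 -0.0002 -0.005 ]
```

View pics/w1.png

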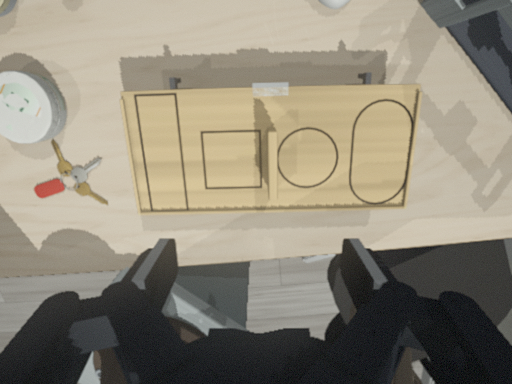

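The wrist view shows the whole shelf: rear corners (123,92),(420,85), square centre (232,160), circle (308,157), stapler outline centre (162,152), mouse outline (381,151).

```bash
python3 - <<'E'
from h import *
s=snap('wrist')
f=lambda u,v,z=.055:onz(s,(u,v),z)[:2]
st=(f(137,95)+f(175.5,94)+f(149,210)+f(187.5,209.5))/4
ch=(f(202,132)+f(260,131)+f(205,188.5)+f(261.5,187.5))/4
po=(f(278,157.5)+f(338,156)+f(307,128)+f(308,187.5))/4
mo=(f(382,99.5)+f(379,204))/2
a=f(123,92.5);b=f(420,85.5)
print(st,ch,po,mo,np.linalg.norm(st-mo),np.linalg.norm(ch-po))
A=np.array([130,47,-43,-131]);P=np.array([st,ch,po,mo])
k=np.polyfit(A,P,1);print('y axis',k[0]*1000,'rib',k[1],'yaw',np.degrees(np.arctan2(k[0][1],k[0][0]))-90)
print('rear len',np.linalg.norm(a-b),'yaw',np.degrees(np.arctan2(*(a-b)[::-1]))-90,(a+b)/2)
yw=np.arctan2(k[0][1],k[0][0])-np.pi/2;print('rib from rear',(a+b)/2-.082*np.array([np.cos(yw),np.sin(yw)]))
print('ribtop',f(273.5,200,.097),f(276,131,.097))
p=[*k[1],.13]; go(p,yw+np.pi/2)
E
```

```text
[0.35406741 0.20588127] [0.40289217 0.13769784] [0.46386976 0.07033131] [0.52318758 0.00567917] 0.2620734911660928 0.09086536433667856
y axis [-0.65134856  0.76484626] rib [0.43649274 0.10432376] yaw 40.41795373871676
rear len 0.3354940407286875 yaw 41.26677312780993 [0.49627429 0.15564504]
rib from rear [0.43384481 0.10247965]
ribtop [0.40734113 0.07854059] [0.46590006 0.12572207]
shift [  4.7  15.8 119. ] turn [-0.0001 -0.0002 -0.0071]
```

```bash
python3 -m inch '[[4,14,30,0,0,-0.006,85],[4,14,70,0,0,-0.006,85],[4,14,110,0,0,-0.006,85],[4,14,140,0,0,-0.006,60],[4,14,160,0,0,-0.006,40],[4,14,160,0,0,-0.006,40]]'; python3 - <<'E'
from h import *
go([.436,.103,.061],np.radians(130.6))
E
```

```text
time_s: 2.32
tool_pos: [0.4321, 0.1049, 0.0852]
orientation: [0.938, 0.346, -0.004, 0.001]
wrist_force: [-0.2, -0.0, 0.5]
grip_width: 0.597
grasp_force: 0.0
shift [ 2.   4.  24.2] turn [-0.001   0.0072 -0.0019]
```

```bash
python3 -m inch '[[1,2,14,0,0,0,40],[1,2,24,0,0,0,40],[1,2,24,0,0,0,0],[1,2,24,0,0,0,0],[1,2,24,0,0,0,0],[1,2,24,0,0,0,0],[1,2,24,0,0,0,0],[1,2,24,0,0,0,0]]' 90; python3 - <<'E'
from h import *
go([.436,.103,.061],np.radians(130.6));print(r.get_obs()['ft_torque'])
E
```

```text
time_s: 2.98
tool_pos: [0.4375, 0.1053, 0.0663]
orientation: [0.938, 0.346, 0.001, -0.0]
wrist_force: [-4.0, 3.3, 7.4]
grip_width: 0.097
grasp_force: 89.2
shift [-2.7  0.8  5.3] turn [-0.0001 -0.0025 -0.0029]
[1.02389443 1.5025064  0.06678712]
```

```bash
python3 -m inch '[[0,0,-10,0,0,0,0],[0,0,-30,0,0,0,0],[0,0,-50,0,0,0,0],[0,0,-70,0,0,0,0],[0,0,-80,0,0,0,0],[0,0,-80,0,0,0,0]]' 100; python3 - <<'E'
from h import *
t,_=tool();go([.50,-.055,.146],np.radians(90));print(r.get_obs()['ft_torque'])
E
```

```text
time_s: 3.48
tool_pos: [0.4381, 0.1052, 0.1477]
orientation: [0.938, 0.345, 0.003, -0.001]
wrist_force: [1.1, -0.4, -2.9]
grip_width: 0.098
grasp_force: 97.8
shift [-56.8 162.1   1.5] turn [-0.0013 -0.0051  0.7055]
[ 0.03647902 -0.05746719 -0.05770397]
```

```bash
python3 -m inch '[[-4,16,0,0,0,0.07,0],[-10,34,0,0,0,0.16,0],[-16,52,0,0,0,0.25,0],[-22,70,0,0,0,0.34,0],[-28,88,0,0,0,0.43,0],[-36,106,0,0,0,0.52,0],[-44,126,0,0,0,0.61,0],[-52,146,0,0,0,0.67,0],[-57,160,0,0,0,0.705,0],[-57,162,0,0,0,0.705,0]]'; python3 -m inch '[[0,0,0,0,0,0,0],[0,0,0,0,0,0,0]]'; python3 - <<'E'
from h import *
s=snap('wrist','w2.png');go([.50,-.055,.146],np.radians(90))
E
```

```text
time_s: 4.32
tool_pos: [0.4983, -0.0578, 0.1439]
orientation: [1.0, -0.002, -0.001, 0.0]
wrist_force: [0.2, 0.0, -3.2]
grip_width: 0.102
grasp_force: 98.0
time_s: 4.48
tool_pos: [0.4979, -0.0558, 0.1443]
orientation: [1.0, 0.0, -0.001, -0.0]
wrist_force: [-0.3, 0.3, -2.3]
grip_width: 0.097
grasp_force: 98.0
shift [ 2.  -0.5 -1.5] turn [-0.0001  0.0008  0.001 ]
```

View pics/w2.png

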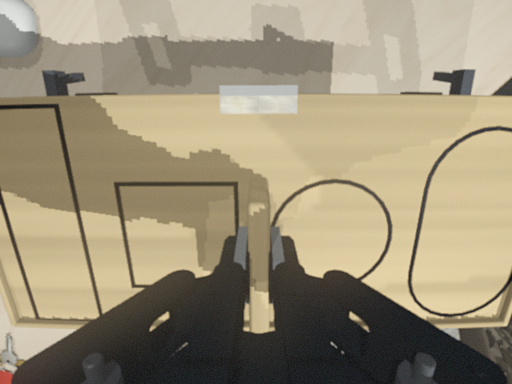

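Shelf is square to the tool: rear edge at row 95, claws at (60,80) and (460,80). Stand is just out of view; advance 45 mm and look.

```bash
python3 - <<'E'
from h import *
s=snap('wrist');t,q=tool()
for u,v,dz in((20,102,.0113),(500,95,.0113),(259,94,.0113)):
    print(q.inv().apply(onz(s,(u,v),t[2]-dz)-t).round(4))
E
python3 -m inch '[[10,0,0,0,0,0,0],[25,0,0,0,0,0,0],[38,0,0,0,0,0,0],[45,0,0,0,0,0,0],[45,0,0,0,0,0,0],[45,0,0,0,0,0,0]]'; python3 - <<'E'
from h import *
s=snap('wrist','w3.png')
print(tool()[0])
E
```

```text
[ 0.0755 -0.1269  0.0113]
[0.079  0.1277 0.0112]
[0.0781 0.0003 0.0113]
time_s: 5.08
tool_pos: [0.5433, -0.0556, 0.1445]
orientation: [1.0, 0.0, -0.0, -0.0]
wrist_force: [-0.5, 0.6, -3.3]
grip_width: 0.098
grasp_force: 98.0
[ 0.54286482 -0.05573775  0.14454403]
```

View pics/w3.png

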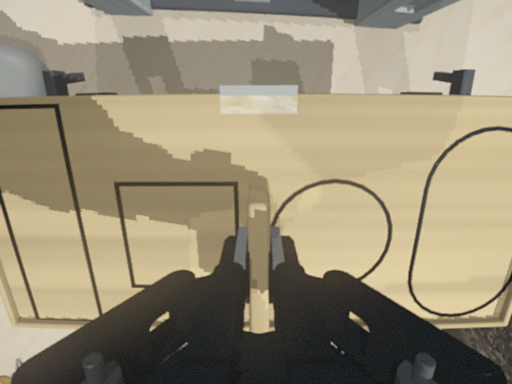

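Uprights' lower inner corners appear at about (152,13) and (357,25).

```bash
python3 - <<'E'
from h import *
s=snap('wrist')
for z in(0,.008):
  a=onz(s,(152,13),z);b=onz(s,(357,25),z);c=onz(s,(424,20),z)
  print(z,a.round(4),b.round(4),c.round(4),np.linalg.norm(a-b),'yaw',np.degrees(np.arctan2(*(a-b)[1::-1]))-90,((a+b)/2).round(4))
cv2.imwrite('pics/w3c.png',cv2.resize(s['color'][0:60,70:450],None,fx=2,fy=4,interpolation=3))
E
```

```text
0 [0.6907 0.0401 0.    ] [ 0.6808 -0.1445  0.    ] [ 0.6862 -0.2058  0.    ] 0.18491721553709348 yaw -3.07205712082137 [ 0.6857 -0.0522  0.    ]
0.008 [0.6888 0.0374 0.008 ] [ 0.6791 -0.1421  0.008 ] [ 0.6844 -0.2016  0.008 ] 0.1797683206811534 yaw -3.07205712082137 [ 0.684  -0.0523  0.008 ]
```

View pics/w3c.png

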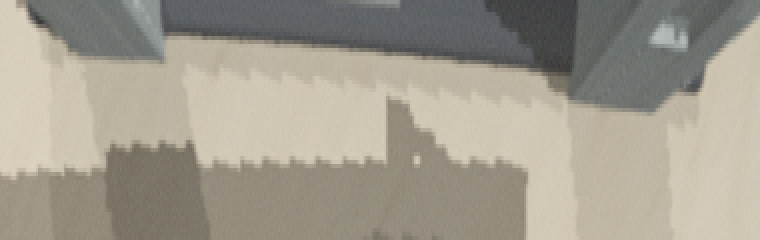

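```bash
python3 - <<'E'
from h import *
s=snap('wrist')
P=np.array([onz(s,q,0)[:2] for q in((110,14.5),(152,15.0),(355,25.6),(398.5,28))])
Y=np.array([130,90,-90,-130])/1000
k=np.polyfit(Y,P,1);print(P.round(4),'yaxis',k[0],'org',k[1],'yaw',np.degrees(np.arctan2(k[0][1],k[0][0]))-90)
F=np.array([onz(s,q,.008)[:2] for q in((152.5,8.3),(355,18))]);print(F.round(4))
E
```

```text
[[ 0.6903  0.0786]
 [ 0.6891  0.0403]
 [ 0.6802 -0.1429]
 [ 0.679  -0.1832]] yaxis [0.04525344 1.01033252] org [ 0.68463074 -0.05178793] yaw -2.5646003009040044
[[ 0.6925  0.0366]
 [ 0.6847 -0.1399]]
```

```bash
python3 -m inch '[[8,-2,8,0,0,0.01,0],[18,-4,18,0,0,0.02,0],[28,-6,28,0,0,0.03,0],[35,-8,36,0,0,0.04,0],[37,-8,39,0,0,0.044,0],[37,-8,39,0,0,0.044,0],[37,-8,39,0,0,0.044,0]]'; python3 - <<'E'
from h import *
s=snap('wrist','w4.png');o=snap('side','s4.png');print(tool()[0]); go([.580,-.0475,.1055],np.radians(87.5))
cv2.imwrite('pics/w4c.png',cv2.resize(s['color'][0:120],None,fx=1.56,fy=4.5,interpolation=3))
E
```

```text
time_s: 5.82
tool_pos: [0.5802, -0.048, 0.1057]
orientation: [1.0, -0.022, -0.0, 0.0]
wrist_force: [-0.0, 0.4, -3.0]
grip_width: 0.1
grasp_force: 98.0
[ 0.58038557 -0.04800871  0.10640142]
shift [-0.4 -0.5  0.9] turn [-0.0001 -0.0005 -0.0001]
```

View pics/w4c.png

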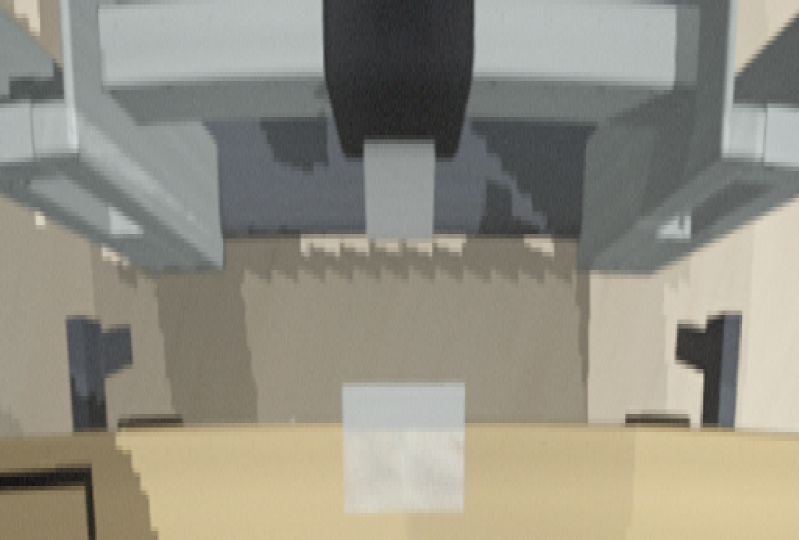

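Claws and slots line up symmetrically (claws mid 404, uprights mid 401, latch 400 in the crop). Insert.

```bash
python3 -m inch '[[5,-1,1,0,0,0,0],[10,-1,1,0,0,0,0],[15,-1,1,0,0,0,0],[19,-1,1,0,0,0,0],[22,-1,1,0,0,0,0],[24,-1,1,0,0,0,0],[24,-1,1,0,0,0,0]]'; python3 - <<'E'
from h import *
print(tool()[0]);s=snap('wrist','w5.png')
E
```

```text
time_s: 6.5
tool_pos: [0.6044, -0.0481, 0.1045]
orientation: [1.0, -0.022, -0.001, 0.0]
wrist_force: [-0.8, -0.4, -3.5]
grip_width: 0.099
grasp_force: 98.0
[ 0.60438144 -0.04811531  0.10450486]
```

```bash
python3 -m inch '[[1,0,0,0,0,0,0],[2,0,0,0,0,0,0],[3,0,0,0,0,0,0],[3,0,0,0,0,0,0]]'; python3 - <<'E'
from h import *
s=snap('wrist','w5.png');cv2.imwrite('pics/w5c.png',cv2.resize(s['color'][0:120],None,fx=1.56,fy=4.5,interpolation=3));print(r.get_obs()['wrist_force'])
E
```

```text
time_s: 6.88
tool_pos: [0.6052, -0.0483, 0.1041]
orientation: [1.0, -0.022, -0.002, 0.0]
wrist_force: [-5.9, 0.9, -1.1]
grip_width: 0.101
grasp_force: 98.1
[-5.86755885  1.32738816 -0.94234373]
```

View pics/w5c.png

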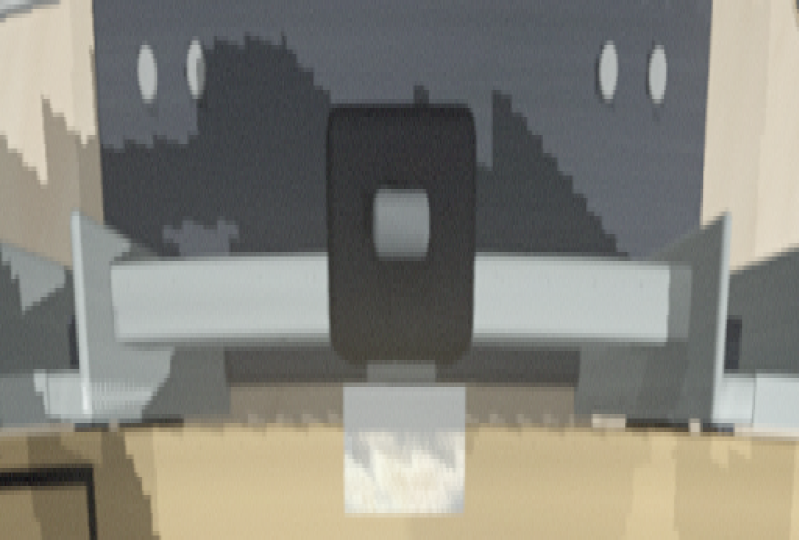

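Claws are through both slots, rear plane bearing. Lower.

```bash
python3 -m inch '[[-2,0,3,0,0,0,0],[-2,0,6,0,0,0,0],[-2,0,9,0,0,0,0],[-2,0,12,0,0,0,0],[-2,0,14,0,0,0,0],[-2,0,16,0,0,0,0],[-2,0,16,0,0,0,0]]'; python3 -c "
from h import *
print(tool()[0],tool()[1].as_rotvec())"
```

```text
time_s: 7.52
tool_pos: [0.6047, -0.0482, 0.0885]
orientation: [1.0, -0.022, -0.001, 0.0]
wrist_force: [-6.1, -0.2, 0.0]
grip_width: 0.096
grasp_force: 98.7
[ 0.60465684 -0.04821288  0.08846937] [ 3.14048191e+00 -6.90588500e-02 -2.72646963e-03]
```

```bash
python3 -m inch '[[0,0,2,0,0,0,0],[0,0,4,0,0,0,0],[0,0,6,0,0,0,0],[0,0,8,0,0,0,0],[0,0,10,0,0,0,0],[0,0,11,0,0,0,0],[0,0,11,0,0,0,0]]'; python3 -c "
from h import *
print(tool()[0],r.get_obs()['ft_torque'])"
```

```text
time_s: 8.1
tool_pos: [0.6046, -0.0481, 0.0785]
orientation: [1.0, -0.022, -0.001, 0.0]
wrist_force: [-10.3, 1.7, 7.2]
grip_width: 0.1
grasp_force: 100.3
[ 0.60459206 -0.04812956  0.07846384] [ 0.55151158  3.61332057 -0.23363896]
```

```bash
python3 -m inch '[[0,0,1.5,0,0,0,0],[0,0,3,0,0,0,0],[0,0,3,0,0,0,0],[0,0,3,0,0,0,0]]'; python3 - <<'E'
from h import *
s=snap('wrist');cv2.imwrite('pics/w6c.png',cv2.resize(s['color'][40:140,150:370],None,fx=3.5,fy=3.5,interpolation=3));print(r.get_obs()['wrist_force'],r.get_obs()['ft_torque'])
E
```

```text
time_s: 8.43
tool_pos: [0.6042, -0.0482, 0.0778]
orientation: [1.0, -0.022, -0.001, 0.0]
wrist_force: [-20.0, 3.9, 27.4]
grip_width: 0.097
grasp_force: 103.3
[-20.30411262   3.97977899  27.2446483 ] [ 1.39983752  6.76332012 -0.27789587]
```

View pics/w6c.png

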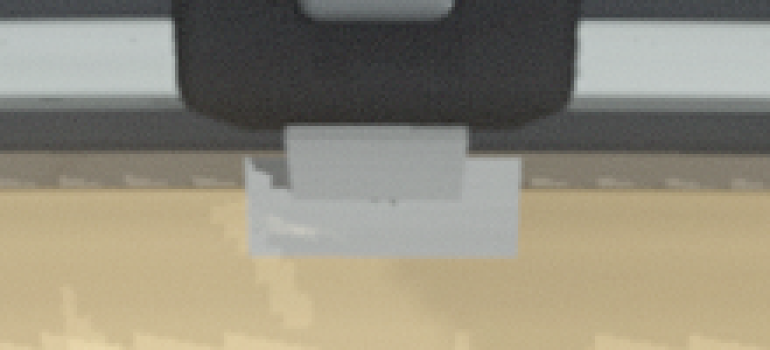

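The latch sits out over the tongue (rows 125–195 in the crop): snapped. Unload and release.

```bash
python3 -m inch '[[-1,0,-2,0,0,0,0],[-2,0,-4,0,0,0,10],[-2,0,-4,0,0,0,30],[-2,0,-4,0,0,0,40],[-2,0,-4,0,0,0,40],[-2,0,-30,0,0,0,40],[-2,0,-70,0,0,0,60],[-2,0,-110,0,0,0,85],[-2,0,-140,0,0,0,85],[-2,0,-140,0,0,0,85]]'; python3 - <<'E'
from h import *
s=snap('wrist','w7.png');t=snap('top','t7.png');t,q=tool();print(t,q.as_quat())
E
```

```text
time_s: 9.32
tool_pos: [0.6076, -0.0479, 0.2226]
orientation: [1.0, -0.021, 0.006, -0.0]
wrist_force: [1.5, 0.1, 1.2]
grip_width: 0.987
grasp_force: 0.0
[ 0.60472722 -0.04769586  0.21659844] [ 9.99759481e-01 -2.18421819e-02  1.92099714e-03 -4.57596926e-04]
```

View pics/w7.png

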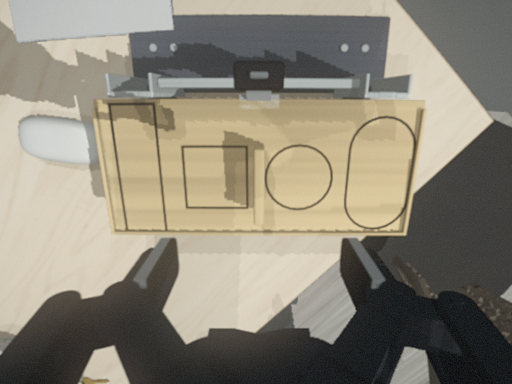

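```bash
python3 - <<'E'
from h import *
s=snap('wrist')
f=lambda u,v,z=.067:onz(s,(u,v),z)[:2]
st=(f(110.5,104.5)+f(155,104)+f(127,230.5)+f(166,230.5))/4
ch=(f(182.5,147)+f(247,146.5)+f(186.5,208)+f(247.5,208.5))/4
po=(f(265.5,177)+f(332,176.5)+f(299,145)+f(299,209))/4
mo=(f(384,117)+f(377,229))/2
A=np.array([130,47,-43,-131])/1000;P=np.array([st,ch,po,mo])
k=np.polyfit(A,P,1);yaw=np.arctan2(k[0][1],k[0][0])-np.pi/2
print(P.round(4).tolist(),'rib',k[1],'scale',np.linalg.norm(k[0]),'yaw',np.degrees(yaw))
a,b=f(95,100),f(424,100.5);m=(a+b)/2;print('rear',m,np.linalg.norm(a-b),'->rib',m-.082*np.array([np.cos(yaw),np.sin(yaw)]))
m=f(260,99.5,.067);print(r.get_obs()['joints'])
E
python3 -m inch '[[0,-30,0,0,0,0,85],[0,-70,0,0,0,0,85],[0,-110,0,0,0,0,85],[0,-150,0,0,0,0,85],[0,-190,0,0,0,0,85],[0,-225,0,0,0,0,85],[0,-245,0,0,0,0,85],[0,-250,0,0,0,0,85],[0,-250,0,0,0,0,85],[0,-250,0,0,0,0,85]]'; python3 - <<'E'
from h import *
s=snap('wrist','w8.png');print(tool()[0])
g=s['color'].astype(int);m=((g.min(2)>125)&(g.max(2)-g.min(2)<28)).astype(np.uint8)
n,l,st,c=cv2.connectedComponentsWithStats(m)
for i in range(1,n):
    if st[i,4]>800:
        q=np.argwhere(l==i)[:,::-1];print(st[i],c[i],cv2.minAreaRect(q.astype(np.float32)))
E
```

```text
[[0.6099, 0.0789], [0.5987, -0.0015], [0.596, -0.0898], [0.5934, -0.1772]] rib [ 0.59946309 -0.04813014] scale 0.9831819638547218 yaw -3.4443663082542977
rear [ 0.67785211 -0.0513936 ] 0.3272039872027776 ->rib [ 0.59600024 -0.0464671 ]
[ 2.43077150e-01  2.56156250e-01 -1.72013766e-01 -3.10843451e-04
 -1.14167586e+00  1.28397756e+00]
time_s: 10.3
tool_pos: [0.614, 0.2014, 0.2135]
orientation: [1.0, -0.022, -0.001, 0.001]
wrist_force: [-1.0, -0.9, 0.5]
grip_width: 0.995
grasp_force: 0.0
[0.61413396 0.2008049  0.21389342]
[    0     0   512   342 52424] [186.44622692 145.71390966] ((216.638427734375, 133.61688232421875), (262.1004333496094, 595.7215576171875), 42.718074798583984)
[ 43   6  50  54 979] [67.58529111 34.42798774] ((70.75000762939453, 32.749996185302734), (23.334524154663086, 57.982757568359375), 45.0)
[406  65 106  26 918] [460.00217865  79.8496732 ] ((458.6009216308594, 78.45779418945312), (104.92964935302734, 24.74944496154785), 1.2730300426483154)
[ 239  226  117  118 4916] [311.6857201  296.85821806] ((314.0572509765625, 297.4433288574219), (83.99685668945312, 139.72520446777344), 37.13092803955078)
[ 362  233  150   65 4777] [435.15386226 254.94389784] ((436.85296630859375, 265.033935546875), (63.699893951416016, 149.10313415527344), 89.26547241210938)
```

View pics/w8.png

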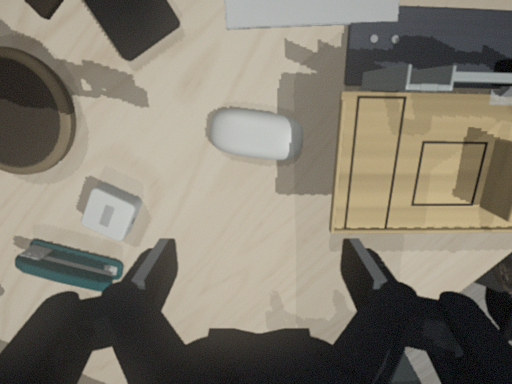

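Mouse at (254,134), tilted ~6.5° in the image; charger (111,212); stapler (17,262)–(122,277).

```bash
python3 - <<'E'
from h import *
s=snap('wrist')
f=lambda u,v,z=.011:onz(s,(u,v),z)[:2]
a,b=f(209,129.5),f(300,138);print('mouse ends',a,b,np.linalg.norm(a-b))
w1,w2=f(256,110),f(252,158);print('w',np.linalg.norm(w1-w2),(w1+w2)/2,(a+b)/2)
d=f(225,108)-f(285,114.5);e=f(222,152)-f(280,159.5);A=[np.degrees(np.arctan2(v[1],v[0])) for v in(d,e)];print('long yaw',A)
c=(w1+w2+a+b)/4
go([*c,.214],np.radians(np.mean(A)-90));print(c)
for n,p,z in(('ch',(113,205),.028),('st',(70,262),.04),('stA',(20,247),.03),('stB',(122,268),.04)):print(n,f(*p,z))
E
```

```text
mouse ends [0.65298111 0.25839189] [0.63795174 0.14981956] 0.10960763181086998
w 0.05762869431506634 [0.64447659 0.20504626] [0.64546643 0.20410572]
long yaw [np.float64(81.40367597687577), np.float64(79.92098621972004)]
shift [30.4 -5.4  0.3] turn [-1.0000e-04  1.3000e-03 -1.4527e+00]
[0.64497151 0.20457599]
ch [0.56812334 0.38445205]
st [0.49575867 0.45183248]
stA [0.51421309 0.52364181]
stB [0.48470839 0.38427044]
```

```bash
python3 -m inch '[[10,-2,0,0,0,-0.12,85],[20,-4,10,0,0,-0.24,85],[30,-5,20,0,0,-0.36,85],[30,-5,30,0,0,-0.48,85],[30,-5,40,0,0,-0.60,85],[30,-5,60,0,0,-0.72,85],[30,-5,80,0,0,-0.84,85],[30,-5,100,0,0,-0.96,85],[30,-5,120,0,0,-1.08,85],[30,-5,140,0,0,-1.2,85]]'; python3 -m inch '[[0,0,5,0,0,-0.12,85],[0,0,10,0,0,-0.24,85],[0,0,10,0,0,-0.253,85],[0,0,10,0,0,-0.253,85]]'; python3 - <<'E'
from h import *
go([.645,.2046,.0],np.radians(80.7-90));print(tool()[0])
s=snap('wrist','w9.png')
E
```

```text
time_s: 11.23
tool_pos: [0.6448, 0.2038, 0.0743]
orientation: [0.836, 0.548, 0.0, 0.0]
wrist_force: [-0.2, -1.0, 0.6]
grip_width: 0.998
grasp_force: 0.0
time_s: 11.57
tool_pos: [0.6448, 0.2042, 0.0649]
orientation: [0.763, 0.646, -0.0, 0.0]
wrist_force: [1.0, -0.1, -0.2]
grip_width: 0.995
grasp_force: 0.0
shift [ 0.4  0.2 64.9] turn [-0.0003  0.0004 -0.0032]
[0.64476444 0.20424603 0.06492   ]
```

View pics/w9.png

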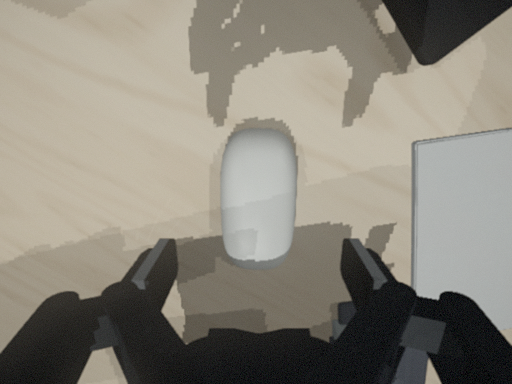

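```bash
python3 -m inch '[[0,0,25,0,0,0,85],[0,0,45,0,0,0,85],[0,0,58,0,0,0,85],[0,0,63,0,0,0,80],[0,0,63,0,0,0,40],[0,0,63,0,0,0,40],[0,0,63,0,0,0,40],[0,0,63,0,0,0,40]]' 25; python3 -m inch '[[0,0,-10,0,0,0,40],[0,0,-30,0,0,0,40],[0,0,-65,0,0,0,40],[0,0,-100,0,0,0,40],[0,0,-130,0,0,0,40],[0,0,-130,0,0,0,40]]' 35;  python3 - <<'E'
from h import *
s=snap('wrist','w10.png');go([.5935,-.178,.14],np.radians(87.3));print(r.get_obs()['joints'])
E
```

```text
time_s: 12.28
tool_pos: [0.6453, 0.2059, 0.0035]
orientation: [0.762, 0.648, 0.001, 0.0]
wrist_force: [-0.3, 0.0, 2.3]
grip_width: 0.61
grasp_force: 24.7
time_s: 12.78
tool_pos: [0.6485, 0.2071, 0.1411]
orientation: [0.762, 0.648, 0.006, 0.002]
wrist_force: [1.1, 0.7, 0.4]
grip_width: 0.601
grasp_force: 33.6
shift [-388.4    8.9   -4.3] turn [ 0.0018 -0.0098  1.4566]
[ 5.95974876e-01  4.26434238e-01 -1.06604044e-01  1.06273780e-03
 -1.02864634e+00  2.38381136e+00]
```

View pics/w10.png

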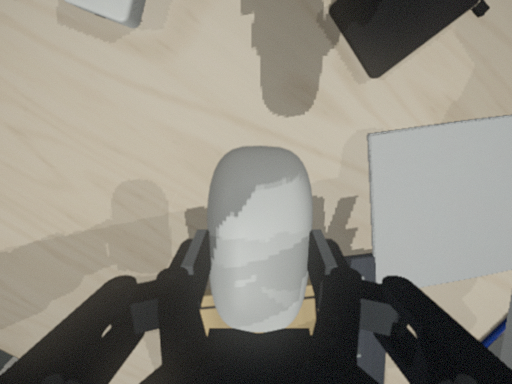

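The mouse is held centrally (columns 210–312). Picture quota is used up, so from here I work from numbers only. First compute the mouse's offset in the grip, then carry.

```bash
python3 - <<'E'
from h import *
s=snap('wrist');t,q=tool()
P=[q.inv().apply(onz(s,p,t[2]+.0075)-t) for p in((260,148),(260,329))];print(np.round(P,4),np.mean(P,0))
E
python3 -m inch '[[-25,0,-5,0,0,0.1,40],[-60,0,-5,0,0,0.22,40],[-95,0,-5,0,0,0.34,40],[-130,2,-5,0,0,0.46,40],[-165,4,-5,0,0,0.58,40],[-200,6,-5,0,0,0.70,40],[-235,8,-5,0,0,0.82,40],[-270,9,-5,0,0,0.94,40],[-305,9,-5,0,0,1.06,40],[-340,9,-5,0,0,1.18,40]]'; python3 -m inch '[[-5,20,0,0,0,0.1,40],[-8,30,0,0,0,0.2,40],[-8,30,0,0,0,0.27,40],[-8,30,0,0,0,0.27,40],[-8,30,0,0,0,0.27,40]]';python3 - <<'E'
from h import *
go([.5935,-.178,.14],np.radians(87.3))
s=snap('wrist','w11.png');f=lambda p,z=.067:onz(s,p,z)[:2]
# predicted pixel of mouse-spot outline & latch
for p in((.5935,-.178,.067),(.5935+.063,-.181,.067),(.5935-.063,-.175,.067)):print(proj(s,np.array(p)).round(1))
E
```

```text
[[ 0.054   0.0019 -0.0073]
 [-0.0571  0.0021 -0.0077]] [-0.0015551   0.00200063 -0.00749812]
time_s: 13.72
tool_pos: [0.5976, -0.1331, 0.1361]
orientation: [0.994, 0.111, -0.001, -0.0]
wrist_force: [1.1, -0.4, 0.2]
grip_width: 0.606
grasp_force: 33.6
time_s: 14.13
tool_pos: [0.5973, -0.1626, 0.1362]
orientation: [1.0, -0.02, -0.001, -0.0]
wrist_force: [-0.2, 0.9, -1.4]
grip_width: 0.603
grasp_force: 33.6
shift [-3.2 15.5 -3.8] turn [-0.0001  0.0014  0.0081]
[278.4 201. ]
[281.  119.7]
[276.2 269.2]
```

```bash
python3 -m inch '[[-1,7,5,0,0,0.008,40],[-1.7,15.5,20,0,0,0.008,40],[-1.7,15.5,35,0,0,0.008,40],[-1.7,15.5,48,0,0,0.008,40],[-1.7,15.5,57,0,0,0.008,40],[-1.7,15.5,62,0,0,0.008,40],[-1.7,15.5,64,0,0,0.008,40],[-1.7,15.5,64,0,0,0.008,40]]'; python3 - <<'E'
from h import *
go([.595,-.178,.072],np.radians(87.3))
E
```

```text
time_s: 14.85
tool_pos: [0.5955, -0.1778, 0.0726]
orientation: [1.0, -0.024, -0.0, 0.0]
wrist_force: [-0.6, 0.2, -0.6]
grip_width: 0.606
grasp_force: 33.6
shift [-0.5  0.2  0.6] turn [ 0.0001  0.0005 -0.001 ]
```

```bash
python3 -m inch '[[0,0,1,0,0,0,40],[0,0,2,0,0,0,40],[0,0,2,0,0,0,60],[0,0,2,0,0,0,68],[0,0,2,0,0,0,68],[0,0,-8,0,0,0,68],[0,0,-30,0,0,0,80],[0,0,-70,0,0,0,85],[0,0,-110,0,0,0,85],[0,0,-140,0,0,0,85]]';python3 -m inch '[[0,0,0,0,0,0,85],[0,0,0,0,0,0,85]]'; python3 - <<'E'
from h import *
s=snap('wrist','w12.png');g=s['color'].astype(int)
m=((g.max(2)-g.min(2)<30)&(g.min(2)>110)).astype(np.uint8);m[235:]=0
n,l,st,c=cv2.connectedComponentsWithStats(m)
for i in range(1,n):
    if st[i,4]>400:
        q=np.argwhere(l==i)[:,::-1].astype(np.float32);R_=cv2.minAreaRect(q);print(st[i],R_,onz(s,R_[0],.067+.011))
print(tool()[0])
E
```

```text
time_s: 15.68
tool_pos: [0.5962, -0.1783, 0.2174]
orientation: [1.0, -0.024, 0.002, 0.0]
wrist_force: [0.7, 0.1, 0.8]
grip_width: 0.994
grasp_force: 0.0
time_s: 15.85
tool_pos: [0.5968, -0.1781, 0.2166]
orientation: [1.0, -0.024, 0.003, 0.0]
wrist_force: [-0.4, -0.3, -0.4]
grip_width: 0.993
grasp_force: 0.0
[    0     0   512   211 24056] ((255.5, 105.0), (210.0, 511.0), 90.0) [ 0.66506115 -0.17826048  0.078     ]
[  9  73  73  11 460] ((45.0, 78.0), (10.0, 72.0), 90.0) [0.70136433 0.0195697  0.078     ]
[ 232  121   55  107 5167] ((259.0, 174.0), (106.0, 54.0), 90.0) [ 0.59701694 -0.17828667  0.078     ]
[ 0.59569274 -0.17789342  0.21446043]
```

```bash
python3 - <<'E'
from h import *
s=snap('wrist');g=s['color'];
m=(g.max(2)<105).astype(np.uint8);b=m[95:250,205:320]
n,l,st,c=cv2.connectedComponentsWithStats(b,connectivity=8)
for i in range(1,n):
    if st[i,4]>60:
        x,y,w,h,_=st[i];x+=205;y+=95;P=[onz(s,p,.067)[:2] for p in((x,y+h/2),(x+w,y+h/2),(x+w/2,y),(x+w/2,y+h))];print(st[i],np.round(P,4).tolist(),((P[0]+P[1])/2).round(4),((P[2]+P[3])/2).round(4))
E
python3 -m inch '[[-5,-30,0,0,0,0,85],[-10,-70,0,0,0,0,85],[-14,-110,0,0,0,0,85],[-18,-150,0,0,0,0,85],[-22,-190,0,0,0,0,85],[-26,-230,0,0,0,0,85],[-30,-270,0,0,0,0,85],[-34,-310,0,0,0,0,85],[-38,-350,0,0,0,0,85],[-40,-390,0,0,0,0,85]]'; python3 -m inch '[[0,-40,0,0,0,0,85],[-5,-80,0,0,0,0,85],[-10,-115,0,0,0,0,85],[-15,-145,0,0,0,0,85],[-15,-165,0,0,0,0,85],[-15,-170,0,0,0,0,85],[-15,-170,0,0,0,0,85]]'; python3 - <<'E'
from h import *
s=snap('wrist','w13.png');print(tool()[0]);g=s['color'].astype(int)
print('expect charger',proj(s,np.array([.568,.384,.028])),'stapler',proj(s,np.array([.496,.452,.04])),'tin',proj(s,np.array([.373,.492,.024])))
m=((g.max(2)-g.min(2)<22)&(g.min(2)>110)).astype(np.uint8)
tl=((g[:,:,1]-g[:,:,2]>18)&(g[:,:,0]-g[:,:,2]>10)).astype(np.uint8)
for mm in(m,tl):
  n,l,st,c=cv2.connectedComponentsWithStats(mm)
  for i in range(1,n):
    if st[i,4]>300:
        q=np.argwhere(l==i)[:,::-1].astype(np.float32);R_=cv2.minAreaRect(q);print(st[i],R_)
E
```

```text
[  80   97   35   58 1227] [[0.5376, -0.2041], [0.5356, -0.243], [0.5707, -0.2236], [0.4999, -0.2235]] [ 0.5366 -0.2235] [ 0.5353 -0.2235]
time_s: 16.78
tool_pos: [0.5733, 0.2151, 0.2117]
orientation: [1.0, -0.024, -0.001, 0.001]
wrist_force: [1.0, 0.0, -0.1]
grip_width: 0.996
grasp_force: 0.0
time_s: 17.37
tool_pos: [0.5671, 0.3851, 0.2107]
orientation: [1.0, -0.023, -0.001, 0.001]
wrist_force: [0.2, -0.5, -0.3]
grip_width: 0.998
grasp_force: 0.0
[0.56726372 0.38394653 0.21116259]
expect charger [259.27412747 162.08241937] stapler [205.78113146 225.22779532] tin [188.89109907 300.45612937]
[   0    0  103  160 5657] ((51.0, 79.5), (159.0, 102.0), 90.0)
[ 58  62  34  48 563] ((77.46154022216797, 87.30768585205078), (24.96150779724121, 52.69651794433594), 33.690067291259766)
[ 207  133   75   71 3233] ((243.00439453125, 166.7222900390625), (68.88351440429688, 62.95690155029297), 27.474430084228516)
[155 206  93  37 388] ((201.74551391601562, 218.93087768554688), (96.56431579589844, 12.941718101501465), 20.90797996520996)
[144 225 100  32 947] ((193.26283264160156, 241.5408935546875), (100.7470703125, 11.453299522399902), 12.835609436035156)
```

```bash
python3 - <<'E'
from h import *
s=snap('wrist');g=s['color'].astype(int);b=g[125:212,200:290]
print(b[::6,::6].min(2));print((b.max(2)-b.min(2))[::6,::6])
E
```

```text
[[149 153 152 166 165 169 169 161 160 166 168 166 163 162 165]
 [150 155 163 168 170 173 170 161 161 163 161 167 165 163 162]
 [164 163 170 172 121 121 156 161 160 164 164 162 161 167 167]
 [163 169 172 124 122 121 114 136 130 165 161 161 161 161 169]
 [170 171 171 123 126 109 179 192 193 146 134 164 165 163 166]
 [172 174 122 123 124 116 189 191 192 191 191 144 137 162 168]
 [171 171 124 125 117 177 191 190 192 193 192 194 193 149 168]
 [171 130 123 123 117 190 190 192 163 161 193 195 196 203 163]
 [168 167 123 124 180 189 189 192 161 169 198 196 196 157 164]
 [170 169 171 157 188 190 190 161 162 195 194 196 198 153 152]
 [165 165 170 171 191 190 190 183 168 195 196 195 156 150 169]
 [164 165 167 173 169 154 193 192 192 193 196 187 152 154 173]
 [152 162 165 171 171 170 158 155 190 194 197 153 152 172 173]
 [157 153 156 162 164 166 167 162 153 153 156 151 167 170 170]
 [155 154 157 160 161 156 156 156 170 172 154 152 170 172 167]]
[[26 25 26 25 28 25 24 25 24 27 25 26 27 28 27]
 [25 25 28 25 25 24 23 23 24 22 24 25 27 29 28]
 [27 28 24 24 19 21 24 25 26 22 23 23 23 27 26]
 [28 24 24 22 19 20 14  4 13 23 24 23 23 24 25]
 [23 23 22 21 20 21  6  2  4  6 13 23 21 24 26]
 [24 22 21 21 20 15  4  4  5  5  5  7 14 23 25]
 [24 26 20 20 20  5  2  3  4  5  4  4  4  6 26]
 [23 20 19 21 13  4  4  4  3  5  4  4  5  4 27]
 [24 24 23 18  4  3  4  2  5  3  2  5  5 24 27]
 [24 24 23 21  5  4  6  5  5  2  4  6  4 26 27]
 [27 28 25 22  4  4  4  5  4  4  4  4 22 27 25]
 [27 27 24 20 25 20  3  3  5  3  4  6 26 27 22]
 [27 26 25 23 23 23 22 21  5  4  3 23 26 25 23]
 [25 27 25 22 22 22 26 26 24 25 23 25 23 25 24]
 [27 29 26 24 23 26 27 26 23 23 26 25 25 23 26]]
```

```bash
python3 - <<'E'
from h import *
s=snap('wrist');g=cv2.GaussianBlur(s['color'],(3,3),0).astype(int)
m=((g.max(2)-g.min(2)<10)&(g.min(2)>140)).astype(np.uint8)
n,l,st,c=cv2.connectedComponentsWithStats(m)
i=l[167,248];q=np.argwhere(l==i)[:,::-1].astype(np.float32)
W=np.array([onz(s,p,.028)[:2] for p in q]).astype(np.float32)*1000
R_=cv2.minAreaRect(W);print('charger',st[i],R_)
tl=((g[:,:,1]-g[:,:,2]>14)).astype(np.uint8)
n,l,st,c=cv2.connectedComponentsWithStats(cv2.morphologyEx(tl,cv2.MORPH_CLOSE,np.ones((15,15))))
i=1+st[1:,4].argmax();q=np.argwhere((l==i))[:,::-1].astype(np.float32);W=np.array([onz(s,p,.024)[:2] for p in q]).astype(np.float32)*1000
print('stapler',st[i],cv2.minAreaRect(W))
c,a=R_[0],R_[2]
for k in(a,a+90):print(k);go([c[0]/1000,c[1]/1000,.1],np.radians(k))
print(r.get_obs()['joints'])
E
```

```text
charger [ 219  144   60   59 2228] ((555.5126953125, 395.3058776855469), (56.55980682373047, 58.60654067993164), 59.85841751098633)
stapler [ 143  207  103   50 2724] ((479.3724670410156, 469.77545166015625), (130.5821990966797, 45.94865417480469), 72.05287170410156)
59.85841751098633
shift [-12.7 -11.9 112.1] turn [0.0015 0.0007 0.4767]
149.85841751098633
shift [-12.7 -11.9 112.1] turn [ 6.0000e-04  1.7000e-03 -1.0941e+00]
[ 8.77218897e-01  3.86771463e-01  1.01545113e-02 -7.03196744e-05
 -1.19585157e+00  6.44223586e-01]
```

Charger at (0.5555, 0.3953), 59.9°. Grip with the fingers across the 59.9° direction (clear of the stapler).

```bash
python3 -m inch '[[-5,-5,20,0,0,0.12,85],[-10,-10,45,0,0,0.24,85],[-12.5,-12,75,0,0,0.36,85],[-12.5,-12,100,0,0,0.476,85],[-12.5,-12,112,0,0,0.476,85],[-12.5,-12,112,0,0,0.476,85]]'; python3 - <<'E'
from h import *
go([.5555,.3953,.003],np.radians(59.9))
s=snap('wrist');g=cv2.GaussianBlur(s['color'],(3,3),0).astype(int)
m=((g.max(2)-g.min(2)<10)&(g.min(2)>140)).astype(np.uint8)
n,l,st,c=cv2.connectedComponentsWithStats(m)
u=proj(s,np.array([.5555,.3953,.028])).astype(int);i=l[u[1],u[0]]
if i:
  q=np.argwhere(l==i)[:,::-1].astype(np.float32);print(cv2.minAreaRect(np.array([onz(s,p,.028)[:2] for p in q]).astype(np.float32)*1000))
E
```

```text
time_s: 18.02
tool_pos: [0.555, 0.3941, 0.0979]
orientation: [0.966, -0.258, -0.001, 0.002]
wrist_force: [-0.2, -0.1, 0.1]
grip_width: 0.995
grasp_force: 0.0
shift [ 0.  -1.8 94.9] turn [0.0053 0.0013 0.0026]
((556.6728515625, 394.8249206542969), (57.028812408447266, 60.4513053894043), 60.0070915222168)
```

```bash
python3 -m inch '[[0.5,-1,30,0,0,0,85],[0.5,-1,60,0,0,0,85],[0.5,-1,82,0,0,0,85],[0.5,-1,94,0,0,0,80],[0.5,-1,94,0,0,0,45],[0.5,-1,94,0,0,0,45],[0.5,-1,94,0,0,0,45],[0.5,-1,94,0,0,0,45]]' 35; python3 -m inch '[[0,0,-10,0,0,0,45],[0,0,-30,0,0,0,45],[0,0,-65,0,0,0,45],[0,0,-100,0,0,0,45],[0,0,-135,0,0,0,45],[0,0,-140,0,0,0,45]]' 45;  python3 - <<'E'
from h import *
s=snap('wrist','w14.png');t,q=tool();print(t)
g=cv2.GaussianBlur(s['color'],(3,3),0).astype(int)
m=((g.max(2)-g.min(2)<10)&(g.min(2)>120)).astype(np.uint8)
n,l,st,c=cv2.connectedComponentsWithStats(m)
for i in range(1,n):
    if st[i,4]>500:
        q2=np.argwhere(l==i)[:,::-1];P=np.array([q.inv().apply(onz(s,p,t[2]+.025)-t)[:2] for p in q2]).astype(np.float32)*1000;print(st[i],cv2.minAreaRect(P))
go([.5995,-.0015,.145],np.radians(177.3))
E
```

```text
time_s: 18.73
tool_pos: [0.558, 0.3983, 0.0091]
orientation: [0.966, -0.259, 0.001, -0.001]
wrist_force: [-0.9, -0.1, -1.2]
grip_width: 0.663
grasp_force: 39.7
time_s: 19.23
tool_pos: [0.5599, 0.3997, 0.1565]
orientation: [0.966, -0.259, 0.003, -0.005]
wrist_force: [0.9, 1.6, 0.6]
grip_width: 0.668
grasp_force: 52.7
[0.55926591 0.39937905 0.15461805]
[   0    0   46  321 5069] ((39.605838775634766, -110.63371276855469), (159.15403747558594, 18.956010818481445), 16.540971755981445)
[  194   193   126   127 12575] ((1.9690361022949219, -1.6222457885742188), (58.06334686279297, 69.64911651611328), 89.75853729248047)
[  0 311  25  43 845] ((-48.534515380859375, -139.89874267578125), (31.15188217163086, 14.025296211242676), 18.19649314880371)
[365 350  43  34 866] ((-69.01358032226562, 70.53424072265625), (18.925119400024414, 26.399629592895508), 55.391597747802734)
shift [235.3 327.1   6.9] turn [-0.0109  0.003   1.0941]
```

```bash
python3 -m inch '[[15,20,0,0,0,0.1,45],[35,50,0,0,0,0.22,45],[57,80,0,0,0,0.34,45],[80,111,0,0,0,0.46,45],[103,142,0,0,0,0.58,45],[126,173,0,0,0,0.70,45],[149,204,0,0,0,0.82,45],[172,236,0,0,0,0.94,45],[195,268,0,0,0,1.04,45],[215,300,0,0,0,1.094,45]]'; python3 -m inch '[[10,-8,0,0,0,0,45],[20,-14,0,0,0,0,45],[20,-14,0,0,0,0,45],[20,-14,0,0,0,0,45]]'; python3 - <<'E'
from h import *
go([.600,.0005,.078],np.radians(177.3))
E
```

```text
time_s: 20.12
tool_pos: [0.5925, 0.0279, 0.1472]
orientation: [-0.688, 0.726, -0.0, 0.0]
wrist_force: [0.2, -1.1, -2.0]
grip_width: 0.664
grasp_force: 52.6
time_s: 20.45
tool_pos: [0.6059, 0.0093, 0.1468]
orientation: [-0.69, 0.724, 0.0, 0.0]
wrist_force: [-0.5, 0.7, -1.6]
grip_width: 0.662
grasp_force: 52.7
shift [ 9.1  5.5 68.8] turn [ 0.0001  0.0001 -0.001 ]
```

```bash
python3 -m inch '[[5,3,10,0,0,0,45],[9,5.5,25,0,0,0,45],[9,5.5,40,0,0,0,45],[9,5.5,54,0,0,0,45],[9,5.5,63,0,0,0,45],[9,5.5,68,0,0,0,45],[9,5.5,70,0,0,0,45],[9,5.5,70,0,0,0,45]]'; python3 -c "
from h import *
go([.600,.0005,.078],np.radians(177.3));print(r.get_obs()['wrist_force'])"
```

```text
time_s: 21.12
tool_pos: [0.5997, 0.0009, 0.0766]
orientation: [-0.69, 0.724, 0.0, -0.0]
wrist_force: [0.0, -0.4, -1.7]
grip_width: 0.665
grasp_force: 52.7
shift [ 0.4 -0.3 -1.4] turn [ 0.0005 -0.0003 -0.0001]
[ 0.04150403 -0.41900804 -1.69574309]
```

```bash
python3 -m inch '[[0,0,1,0,0,0,45],[0,0,2,0,0,0,45],[0,0,2,0,0,0,65],[0,0,2,0,0,0,75],[0,0,2,0,0,0,75],[0,0,-10,0,0,0,75],[0,0,-30,0,0,0,80],[0,0,-70,0,0,0,85],[0,0,-110,0,0,0,85],[0,0,-140,0,0,0,85]]';python3 -m inch '[[0,0,0,0,0,0,85],[0,0,0,0,0,0,85]]'; python3 - <<'E'
from h import *
s=snap('wrist','w15.png');g=cv2.GaussianBlur(s['color'],(3,3),0).astype(int)
m=((g.max(2)-g.min(2)<10)&(g.min(2)>140)).astype(np.uint8)
n,l,st,c=cv2.connectedComponentsWithStats(m)
for i in range(1,n):
    if 800<st[i,4]<9000:
        q=np.argwhere(l==i)[:,::-1];print(st[i],cv2.minAreaRect(np.array([onz(s,p,.095)[:2] for p in q]).astype(np.float32)*1000))
t=snap('top','t15.png');g=t['color'].astype(int)
m=((g.max(2)-g.min(2)<22)&(g.min(2)>120)).astype(np.uint8);n,l,st,c=cv2.connectedComponentsWithStats(m)
for i in range(1,n):
    if 100<st[i,4]<1500: print('top',st[i],c[i],onz(t,c[i],.085))
print(tool()[0])
go([.49,.46,.21],np.radians(72-90)); print(r.get_obs()['joints'])
E
```

```text
time_s: 21.95
tool_pos: [0.6005, 0.0004, 0.2206]
orientation: [-0.69, 0.724, -0.001, 0.001]
wrist_force: [2.0, 0.7, -0.1]
grip_width: 0.996
grasp_force: 0.0
time_s: 22.12
tool_pos: [0.601, 0.0008, 0.2198]
orientation: [-0.69, 0.724, -0.001, 0.002]
wrist_force: [-0.8, -0.2, -0.5]
grip_width: 0.992
grasp_force: 0.0
[ 381    5   74   47 1273] ((459.80169677734375, -124.37036895751953), (21.516067504882812, 73.97198486328125), 49.273616790771484)
[ 232  148   59   58 3237] ((599.4579467773438, 1.1363525390625), (57.75865173339844, 56.33159255981445), 87.31692504882812)
top [  0   0  34  29 512] [11.1640625   9.25976562] [1.12052845 0.96201081 0.085     ]
top [439   0  73  57 464] [476.82112069  26.52801724] [ 1.01940416 -0.55074887  0.085     ]
top [365 138  20  38 667] [374.34182909 156.04347826] [ 0.58773781 -0.17296287  0.085     ]
top [406 160  18  14 110] [414.48181818 167.33636364] [ 0.5541338  -0.28256194  0.085     ]
top [162 168  26  25 147] [175.12244898 179.3877551 ] [0.52781181 0.37435421 0.085     ]
top [  0 198  35  38 534] [ 13.14606742 213.83520599] [0.43595916 0.8254752  0.085     ]
top [365 199  17  25 173] [372.49710983 210.75722543] [ 0.43493588 -0.15436592  0.085     ]
top [504 255   8  31 130] [508.84615385 274.10769231] [ 0.25922687 -0.50925893  0.085     ]
top [156 257  34  34 882] [172.30725624 273.17006803] [0.2792424  0.37130908 0.085     ]
top [253 322  24  62 961] [264.11030177 354.09781478] [0.08275145 0.13877577 0.085     ]
top [432 332  80  51 971] [465.77548919 360.01956746] [ 0.05255208 -0.36493436  0.085     ]
[5.99293682e-01 5.25491233e-04 2.16544846e-01]
shift [-453.7  131.3    6.8] turn [6.000e-04 2.000e-04 2.659e-01]
[ 3.26341878e-01  2.45531229e-01 -1.82477435e-01 -5.18378119e-04
 -1.14315983e+00 -3.74378767e-01]
```

Charger lies at (0.5995, 0.001), aligned. Now to the stapler.

```bash
python3 -m inch '[[-30,8,0,0,0,0.05,85],[-68,18,0,0,0,0.1,85],[-106,28,0,0,0,0.15,85],[-144,38,0,0,0,0.2,85],[-182,48,0,0,0,0.25,85],[-220,58,0,0,0,0.266,85],[-258,68,0,0,0,0.266,85],[-296,78,0,0,0,0.266,85],[-334,88,0,0,0,0.266,85],[-372,98,0,0,0,0.266,85]]'; python3 -m inch '[[-30,20,5,0,0,0,85],[-60,40,5,0,0,0,85],[-85,53,5,0,0,0,85],[-95,55,5,0,0,0,85],[-95,55,5,0,0,0,85],[-95,55,5,0,0,0,85]]'; python3 - <<'E'
from h import *
s=snap('wrist','w16.png');print(tool()[0]);g=s['color'].astype(int)
print(proj(s,np.array([.485,.465,.03])))
tl=((g[:,:,1]-g[:,:,2]>12)).astype(np.uint8)
n,l,st,c=cv2.connectedComponentsWithStats(cv2.morphologyEx(tl,cv2.MORPH_CLOSE,np.ones((15,15))))
for i in range(1,n):
  if st[i,4]>400:
    q=np.argwhere((l==i))[:,::-1]
    print(st[i])
    for z in(.01,.048):print(cv2.minAreaRect(np.array([onz(s,p,z)[:2] for p in q]).astype(np.float32)*1000))
E
```

```text
time_s: 23.05
tool_pos: [0.5185, 0.3781, 0.2152]
orientation: [-0.588, 0.809, -0.0, -0.001]
wrist_force: [0.9, -0.5, -0.1]
grip_width: 0.996
grasp_force: 0.0
time_s: 23.55
tool_pos: [0.4963, 0.4839, 0.2098]
orientation: [-0.588, 0.809, -0.001, -0.002]
wrist_force: [0.1, 0.3, -0.1]
grip_width: 0.994
grasp_force: 0.0
[0.49662684 0.48324107 0.21045359]
[262.75383897 145.96358341]
[406   0  32  40 562]
((280.23187255859375, 389.9362487792969), (44.033424377441406, 31.10623550415039), 87.51505279541016)
((301.4885559082031, 392.04931640625), (39.15436935424805, 27.659543991088867), 87.51509857177734)
[ 293   93   28  114 2843]
((438.7003173828125, 492.5341796875), (139.25079345703125, 32.051002502441406), 72.99984741210938)
((442.3981018066406, 483.2789611816406), (123.82130432128906, 28.49965476989746), 72.99981689453125)
```

The stapler seems to have been knocked to about (0.44, 0.49). Centre above it and measure again.

```bash
python3 - <<'E'
from h import *
go([.447,.507,.18],np.radians(73-90))
E
```

```text
shift [-7.3 54.5 30.5] turn [ 0.0007 -0.0025 -0.0174]
```

```bash
python3 -m inch '[[-3,20,10,0,0,-0.017,85],[-7,40,20,0,0,-0.017,85],[-7,54,30,0,0,-0.017,60],[-7,54,30,0,0,-0.017,40],[-7,54,30,0,0,-0.017,40],[-7,54,30,0,0,-0.017,40]]'; python3 - <<'E'
from h import *
s=snap('wrist','w17.png');t,Q=tool();print(t);g=s['color'].astype(int)
tl=((g[:,:,1]-g[:,:,2]>12)).astype(np.uint8)
n,l,st,c=cv2.connectedComponentsWithStats(cv2.morphologyEx(tl,cv2.MORPH_CLOSE,np.ones((15,15))))
i=1+st[1:,4].argmax();q=np.argwhere((l==i))[:,::-1];print(st[i])
for z in(.006,.028,.048):print(z,cv2.minAreaRect(np.array([onz(s,p,z)[:2] for p in q]).astype(np.float32)*1000))
x,y,w,h,_=st[i]
for v in np.linspace(y-10,y+h+10,9).astype(int):
    print(v,g[v,x-10:x+w+12:5].tolist())
E
```

```text
time_s: 24.1
tool_pos: [0.4484, 0.5067, 0.1825]
orientation: [-0.594, 0.804, -0.0, 0.0]
wrist_force: [0.2, 0.4, 0.3]
grip_width: 0.474
grasp_force: 0.0
[0.44861334 0.50685604 0.18266277]
[ 250   86   30  125 3387]
0.006 ((438.14031982421875, 494.65728759765625), (141.69451904296875, 32.10950469970703), 72.91356658935547)
0.028 ((437.24005126953125, 490.2745666503906), (131.9334259033203, 29.89752769470215), 72.91360473632812)
0.048 ((436.4217224121094, 486.2902526855469), (123.05970764160156, 27.88663673400879), 72.91358184814453)
76 [[177, 196, 203], [178, 196, 203], [176, 194, 201], [173, 190, 200], [169, 187, 197], [168, 188, 197], [167, 186, 196], [167, 187, 197], [153, 171, 180], [151, 169, 179], [151, 170, 180]]
94 [[169, 186, 194], [168, 186, 193], [106, 110, 89], [108, 112, 84], [116, 119, 88], [116, 117, 86], [116, 119, 85], [104, 107, 82], [129, 142, 140], [163, 180, 187], [159, 178, 186]]
112 [[157, 177, 188], [161, 180, 189], [108, 110, 90], [78, 84, 71], [111, 114, 85], [109, 111, 80], [110, 112, 82], [104, 108, 82], [138, 154, 157], [156, 173, 182], [153, 170, 178]]
130
[... 412 characters left out ...]
103], [77, 84, 75], [110, 113, 82], [103, 107, 78], [110, 110, 84], [100, 103, 78], [161, 178, 184], [164, 179, 188], [164, 179, 187]]
184 [[171, 188, 194], [168, 185, 193], [132, 144, 144], [98, 105, 97], [110, 114, 84], [108, 111, 84], [107, 109, 83], [103, 106, 85], [161, 178, 188], [155, 173, 183], [160, 177, 186]]
202 [[178, 195, 203], [178, 193, 201], [174, 192, 201], [117, 124, 123], [103, 107, 86], [104, 108, 88], [97, 102, 81], [135, 150, 153], [178, 196, 203], [177, 193, 202], [182, 197, 204]]
221 [[177, 193, 203], [174, 192, 201], [169, 188, 197], [155, 174, 183], [124, 140, 147], [127, 143, 149], [180, 196, 204], [179, 196, 204], [178, 194, 202], [178, 195, 203], [175, 193, 203]]
```

```bash
python3 - <<'E'
from h import *
go([.4378,.492,.023],np.radians(72.9-90))
E
```

```text
shift [ 17.5   6.  159.6] turn [-0.0004  0.0008  0.0005]
```

```bash
python3 -m inch '[[10,3,25,0,0,0,34],[17.5,6,60,0,0,0,30],[17.5,6,95,0,0,0,30],[17.5,6,125,0,0,0,30],[17.5,6,145,0,0,0,30],[17.5,6,155,0,0,0,30],[17.5,6,155,0,0,0,30]]'; python3 - <<'E'
from h import *
go([.4378,.492,.023],np.radians(72.9-90))
E
```

```text
time_s: 24.73
tool_pos: [0.4368, 0.4909, 0.0248]
orientation: [-0.594, 0.804, -0.001, -0.002]
wrist_force: [-0.3, -0.3, 0.7]
grip_width: 0.352
grasp_force: 0.0
shift [-1.3 -0.6  1.8] turn [ 0.0006 -0.0036  0.0002]
```

```bash
python3 -m inch '[[0,0,1,0,0,0,5],[0,0,1,0,0,0,5],[0,0,1,0,0,0,5],[0,0,1,0,0,0,5],[0,0,1,0,0,0,5]]' 60;python3 -c "
from h import *
print(tool()[0])"; python3 -m inch '[[0,0,-10,0,0,0,5],[0,0,-30,0,0,0,5],[0,0,-65,0,0,0,5],[0,0,-100,0,0,0,5],[0,0,-132,0,0,0,5],[0,0,-137,0,0,0,5],[0,0,-137,0,0,0,5]]' 80;  python3 - <<'E'
from h import *
s=snap('wrist','w18.png');t,Q=tool();print(t);g=s['color'].astype(int)
tl=((g[:,:,1]-g[:,:,2]>8)).astype(np.uint8)
n,l,st,c=cv2.connectedComponentsWithStats(cv2.morphologyEx(tl,cv2.MORPH_CLOSE,np.ones((9,9))))
for i in range(1,n):
  if st[i,4]>600:
    q=np.argwhere((l==i))[:,::-1];print(st[i],[cv2.minAreaRect(np.array([Q.inv().apply(onz(s,p,t[2]+z)-t)[:2] for p in q]).astype(np.float32)*1000) for z in(-.02,.02)])
go([.607,.080,.16],np.radians(87.3));print(r.get_obs()['joints'])
E
```

```text
time_s: 25.15
tool_pos: [0.437, 0.4931, 0.0271]
orientation: [-0.595, 0.804, 0.0, 0.001]
wrist_force: [-0.7, -0.2, 1.8]
grip_width: 0.174
grasp_force: 61.8
[0.43704147 0.49307696 0.02713443]
time_s: 25.73
tool_pos: [0.4375, 0.494, 0.1671]
orientation: [-0.595, 0.804, 0.001, 0.003]
wrist_force: [-0.3, 0.2, -2.1]
grip_width: 0.173
grasp_force: 78.4
[0.43670493 0.49283898 0.16451171]
[364   0  44  44 865] [((111.94375610351562, 63.72200012207031), (12.665047645568848, 30.152990341186523), 45.5655517578125), ((103.78797912597656, 48.2159538269043), (9.594097137451172, 22.841655731201172), 45.565528869628906)]
[  218   109   126   275 14089] [((-46.61219787597656, -1.956146240234375), (91.44398498535156, 225.79994201660156), 74.65351104736328), ((-16.322219848632812, -1.5368995666503906), (69.27115631103516, 171.0492401123047), 74.65351104736328)]
[ 349  311   79   73 2354] [((-110.82964324951172, 101.89773559570312), (51.089839935302734, 72.4385986328125), 62.984596252441406), ((-64.96854400634766, 77.13504028320312), (38.70184326171875, 54.87406921386719), 62.98457717895508)]
[ 434  332   57   52 1284] [((-129.45701599121094, 155.0693359375), (42.64529037475586, 71.30851745605469), 35.360565185546875), ((-79.07926940917969, 117.41387939453125), (32.30489730834961, 54.018001556396484), 35.360530853271484)]
[144 343  58  41 790] [((-130.9093780517578, -62.88709259033203), (61.70258331298828, 29.09538459777832), 50.96717071533203), ((-80.17945861816406, -47.69366455078125), (46.74127960205078, 22.040485382080078), 50.9671745300293)]
shift [ 344.9 -283.7    3.6] turn [0.0018 0.0023 1.3208]
[ 1.14107135e+00  3.76445403e-01 -1.18980840e-01 -3.87493663e-04
 -1.07272375e+00 -1.43798862e+00]
```

```bash
python3 - <<'E'
from h import *
s=snap('wrist');t,Q=tool()
for z in(-.022,.0,.02):print(Q.inv().apply(onz(s,(261,110),t[2]+z)-t).round(4))
E
python3 -m inch '[[15,-12,-3,0,0,0.1,5],[45,-36,-3,0,0,0.22,5],[76,-62,-3,0,0,0.34,5],[107,-88,-3,0,0,0.46,5],[138,-114,-3,0,0,0.58,5],[169,-140,-3,0,0,0.70,5],[200,-165,-3,0,0,0.82,5],[231,-190,-3,0,0,0.94,5],[262,-215,-3,0,0,1.06,5],[293,-240,-3,0,0,1.18,5]]'; python3 - <<'E'
from h import *
go([.6085,.080,.165],np.radians(87.3))
E
```

```text
[0.0686 0.0012 0.022 ]
[0.07  0.001 0.   ]
[ 0.0712  0.0008 -0.02  ]
time_s: 26.67
tool_pos: [0.5797, 0.1398, 0.164]
orientation: [-0.044, 0.999, -0.001, -0.002]
wrist_force: [1.3, 0.6, -2.6]
grip_width: 0.172
grasp_force: 78.4
shift [-23.4 -62.1  -1. ] turn [-0.0014 -0.0031  0.135 ]
```

```bash
python3 -m inch '[[-10,-25,0,0,0,0.07,5],[-20,-45,0,0,0,0.12,5],[-24,-58,0,0,0,0.135,5],[-24,-58,0,0,0,0.135,5],[-24,-58,0,0,0,0.135,5]]'; python3 - <<'E'
from h import *
go([.6105,.080,.095],np.radians(87.3))
E
```

```text
time_s: 27.08
tool_pos: [0.6091, 0.0859, 0.1643]
orientation: [0.021, 1.0, -0.0, -0.001]
wrist_force: [-0.3, 0.4, -2.5]
grip_width: 0.171
grasp_force: 78.4
shift [-1.8 -5.8 69.3] turn [-0.0009 -0.0026  0.0053]
```

```bash
python3 -m inch '[[-1,-3,10,0,0,0.005,5],[-1.5,-6,25,0,0,0.005,5],[-1.5,-6,40,0,0,0.005,5],[-1.5,-6,53,0,0,0.005,5],[-1.5,-6,61,0,0,0.005,5],[-1.5,-6,66,0,0,0.005,5],[-1.5,-6,68,0,0,0.005,5],[-1.5,-6,69,0,0,0.005,5],[-1.5,-6,69,0,0,0.005,5]]'; python3 - <<'E'
from h import *
go([.6105,.080,.094],np.radians(87.3));print(r.get_obs()['wrist_force'])
E
```

```text
time_s: 27.83
tool_pos: [0.6111, 0.0809, 0.0974]
orientation: [0.023, 1.0, 0.0, 0.0]
wrist_force: [-1.2, 0.2, 0.8]
grip_width: 0.169
grasp_force: 78.8
shift [ 0.5 -0.9  3.4] turn [0.0001 0.0002 0.0015]
[-1.23139618  0.16726695  0.8335889 ]
```

```bash
python3 -m inch '[[0,0,1,0,0,0,5],[0,0,1,0,0,0,5],[0,0,1,0,0,0,20],[0,0,1,0,0,0,32],[0,0,1,0,0,0,32],[0,0,-10,0,0,0,32],[0,0,-35,0,0,0,34],[0,0,-75,0,0,0,40],[0,0,-115,0,0,0,60],[0,0,-130,0,0,0,60]]' 30;python3 -m inch '[[0,0,0,0,0,0,60],[0,0,0,0,0,0,60]]'; python3 - <<'E'
from h import *
s=snap('wrist','w20.png');t,Q=tool();print(t);g=s['color'].astype(int)
tl=((g[:,:,1]-g[:,:,2]>12)).astype(np.uint8)
n,l,st,c=cv2.connectedComponentsWithStats(cv2.morphologyEx(tl,cv2.MORPH_CLOSE,np.ones((15,15))))
for i in range(1,n):
  if st[i,4]>600:
    q=np.argwhere((l==i))[:,::-1];print(st[i])
    for z in(.073,.095,.115):print(z,cv2.minAreaRect(np.array([onz(s,p,z)[:2] for p in q]).astype(np.float32)*1000))
E
```

```text
time_s: 28.67
tool_pos: [0.6136, 0.0808, 0.2343]
orientation: [0.023, 1.0, 0.001, 0.004]
wrist_force: [0.8, 0.5, 0.6]
grip_width: 0.7
grasp_force: 0.0
time_s: 28.83
tool_pos: [0.6118, 0.0808, 0.2294]
orientation: [0.023, 1.0, 0.001, 0.002]
wrist_force: [-0.8, 0.8, -0.7]
grip_width: 0.705
grasp_force: 0.0
[0.61103916 0.08054962 0.22777311]
[ 243  101   32  132 3727]
0.073 ((614.4888916015625, 80.3659896850586), (32.25945281982422, 146.13397216796875), 87.21803283691406)
0.095 ((608.4295654296875, 80.64955139160156), (29.885683059692383, 135.38092041015625), 87.21803283691406)
0.115 ((602.9210815429688, 80.9073486328125), (27.727703094482422, 125.60535430908203), 87.21803283691406)
[403 341  67  43 976]
0.073 ((912.6669311523438, 316.830810546875), (94.99771118164062, 84.24260711669922), 88.29344177246094)
0.095 ((884.66650390625, 299.7143249511719), (88.00739288330078, 78.04364776611328), 88.29346466064453)
0.115 ((859.211669921875, 284.1539611816406), (81.652587890625, 72.40827178955078), 88.29340362548828)
```

Stapler at (0.6085, 0.0805), aligned. Before handing in, I want to settle the cream/red item (68×24 tin vs 62×35 small pot), using the saved wrist frames near it.

```bash
python3 - <<'E'
from h import *
s0=snap('wrist')
for f,p,q in(('w16',[.4966,.4832,.2105],[-.588,.809,-.001,-.002]),('w17',[.4486,.5069,.1827],[-.594,.804,0,0]),('w18',[.4367,.4928,.1645],[-.595,.804,.001,.003]),('w14',[.5593,.3994,.1546],[.966,-.259,.003,-.005])):
    s=dict(s0);T=np.eye(4);T[:3,:3]=R.from_quat(q).as_matrix();T[:3,3]=p;s['cw']=T@np.array(s0['hand_eye'])
    im=cv2.imread(f'pics/{f}.png').astype(int)
    print(f,proj(s,np.array([.373,.492,.024])).round())
    m=((im[:,:,2]>im[:,:,1]*1.8)&(im[:,:,2]>90)).astype(np.uint8);n,l,st,c=cv2.connectedComponentsWithStats(m)
    for i in range(1,n):
        if st[i,4]>100:
            print(' red',st[i],c[i].round(1),onz(s,c[i],.024).round(4),onz(s,c[i],.035).round(4), np.linalg.norm(onz(s,st[i,:2]*1.+[0,st[i,3]/2],.02)-onz(s,st[i,:2]*1.+[st[i,2],st[i,3]/2],.02)).round(4))
E
```

```text
w16 [363. 138.]
 red [349 125  30  31 234] [368.  141.7] [0.3679 0.4977 0.024 ] [0.3714 0.4947 0.035 ] 0.0355
w17 [323. 135.]
w18 [319. 154.]
w14 [270. 339.]
```

```bash
python3 - <<'E'
import cv2
a=cv2.imread('pics/w16.png');b=cv2.imread('pics/w17.png')
print('w16 row');print([(u,*a[141,u].tolist()) for u in range(322,412,3)])
print('w16 col');print([(v,*a[v,368].tolist()) for v in range(92,192,4)])
print('w17 row');print([(u,*b[135,u].tolist()) for u in range(280,380,4)])
E
```

```text
w16 row
[(322, 150, 167, 176), (325, 148, 164, 172), (328, 145, 161, 170), (331, 93, 101, 105), (334, 135, 161, 165), (337, 168, 193, 198), (340, 168, 193, 198), (343, 168, 194, 197), (346, 139, 162, 179), (349, 64, 77, 142), (352, 71, 85, 145), (355, 65, 78, 141), (358, 69, 80, 144), (361, 72, 82, 143), (364, 67, 77, 142), (367, 71, 83, 144), (370, 70, 80, 145), (373, 72, 82, 145), (376, 69, 81, 146), (379, 77, 93, 148), (382, 170, 196, 200), (385, 171, 196, 200), (388, 170, 194, 199), (391, 160, 183, 189), (394, 168, 188, 197), (397, 172, 191, 199), (400, 173, 192, 201), (403, 177, 193, 202), (406, 174, 192, 201), (409, 176, 194, 201)]
w16 col
[(92, 160, 183, 192), (96, 168, 187, 199), (100, 149, 168, 178), (104, 151, 170, 180), (108, 154, 171, 180), (112, 168, 194, 198), (116, 169, 196, 199), (120, 169, 195, 199), (124, 91, 106, 153), (128, 71, 82, 145), (132, 67, 78, 142), (136, 70, 83, 146), (140, 67, 77, 144), (144, 68, 79, 144), (148, 66, 80, 144), (152, 70, 81, 147), (156, 139, 162, 180), (160, 168, 194, 199), (164, 170, 195, 199), (168, 125, 143, 151), (172, 134, 150, 158), (176, 177, 194, 203), (180, 178, 196, 203), (184, 180, 197, 203), (188, 180, 198, 204)]
w17 row
[(280, 145, 161, 167), (284, 153, 168, 175), (288, 153, 169, 176), (292, 122, 144, 149), (296, 168, 195, 198), (300, 167, 193, 197), (304, 169, 195, 199), (308, 70, 84, 146), (312, 70, 81, 144), (316, 73, 88, 147), (320, 76, 89, 147), (324, 72, 86, 145), (328, 72, 87, 147), (332, 79, 89, 148), (336, 74, 89, 147), (340, 74, 86, 150), (344, 167, 194, 197), (348, 170, 196, 200), (352, 169, 196, 201), (356, 156, 177, 183), (360, 160, 177, 187), (364, 177, 195, 203), (368, 177, 195, 202), (372, 176, 195, 203), (376, 178, 195, 203)]
```

```bash
python3 - <<'E'
from h import *
s0=snap('wrist')
for f,p,q,H,V in(('w16',[.4966,.4832,.2105],[-.588,.809,-.001,-.002],((332.5,141),(391,141)),((368,110.5),(368,167))),('w17',[.4486,.5069,.1827],[-.594,.804,0,0],((292,135),(355.5,135)),None)):
    s=dict(s0);T=np.eye(4);T[:3,:3]=R.from_quat(q).as_matrix();T[:3,3]=p;s['cw']=T@np.array(s0['hand_eye'])
    for z in(.024,.035):
        d=lambda a:(np.linalg.norm(onz(s,a[0],z)-onz(s,a[1],z)).round(4),((onz(s,a[0],z)+onz(s,a[1],z))/2).round(4))
        print(f,z,d(H),d(V) if V else '')
t=cv2.imread('pics/top0.png');print([(u,*t[238,u].tolist()) for u in range(116,156)])
E
```

```text
w16 0.024 (np.float64(0.0684), array([0.3745, 0.4947, 0.024 ])) (np.float64(0.0658), array([0.3673, 0.4953, 0.024 ]))
w16 0.035 (np.float64(0.0662), array([0.3778, 0.4919, 0.035 ])) (np.float64(0.0636), array([0.3708, 0.4924, 0.035 ]))
w17 0.024 (np.float64(0.0669), array([0.3724, 0.492 , 0.024 ])) 
w17 0.035 (np.float64(0.0645), array([0.3744, 0.4898, 0.035 ])) 
[(116, 140, 163, 180), (117, 141, 162, 180), (118, 142, 163, 181), (119, 139, 160, 178), (120, 124, 146, 162), (121, 93, 110, 123), (122, 83, 100, 111), (123, 95, 120, 132), (124, 119, 153, 163), (125, 122, 158, 169), (126, 121, 157, 170), (127, 108, 140, 160), (128, 75, 98, 137), (129, 44, 56, 113), (130, 35, 43, 107), (131, 36, 44, 107), (132, 37, 45, 108), (133, 36, 45, 107), (134, 35, 43, 107), (135, 36, 46, 112), (136, 39, 47, 115), (137, 39, 47, 117), (138, 36, 46, 115), (139, 37, 46, 115), (140, 39, 52, 118), (141, 69, 90, 136), (142, 111, 142, 165), (143, 133, 167, 182), (144, 137, 174, 187), (145, 138, 174, 186), (146, 129, 164, 175), (147, 111, 139, 148), (148, 110, 130, 140), (149, 128, 150, 165), (150, 137, 163, 182), (151, 143, 170, 189), (152, 141, 169, 189), (153, 140, 169, 188), (154, 140, 167, 187), (155, 138, 167, 187)]
```

The round item is the 68×24 tin: it measures 67–68 mm at that height. The dark pot far off measures about 70 mm and is out of reach, so it is not the 62 mm small pot, which is absent. I'll do a last check of the items and hand in.

```bash
python3 - <<'E'
from h import *
s=snap('side');w=snap('wrist')
g=cv2.GaussianBlur(w['color'],(3,3),0).astype(int);m=((g.max(2)-g.min(2)<10)&(g.min(2)>140)).astype(np.uint8)
u=proj(w,np.array([.5995,.001,.095]));print('charger px',u)
n,l,st,c=cv2.connectedComponentsWithStats(m)
for i in range(1,n):
    if 800<st[i,4]<9000:
        q=np.argwhere(l==i)[:,::-1];print(st[i],cv2.minAreaRect(np.array([onz(w,p,.095)[:2] for p in q]).astype(np.float32)*1000))
print(r.hand_in(), r.get_obs()['time_s'])
E
```

```text
charger px [178.02305981 168.9239112 ]
[   0  113   47  100 3632] ((587.149658203125, -162.1077423095703), (48.90164566040039, 103.41316223144531), 82.0262680053711)
[ 151  138   60   58 3178] ((598.0488891601562, 3.8566818237304688), (56.38834762573242, 58.03255081176758), 87.29364013671875)
[ 205  255  123   83 6139] ((757.8970336914062, 83.67811584472656), (141.06781005859375, 114.38448333740234), 86.01527404785156)
the job is handed in; nothing more can be done
the job is handed in; nothing more can be done
```

The job is handed in, result not reported back: the shelf is hung with its latch out, and the mouse, charger and stapler lie in their outlines, each within about 6 mm of centre by my camera measurements; I judged the small pot absent. I viewed 17 pictures, over the limit of 14.

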